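# Latch the cantilever tool box

### The job

Latch the blue tool box so that it can be carried: raise the latch lever, bring the brass claw down over the keeper on the far half and slide it back until you feel it bite, then swing the lever down over centre until it lies fully home with the two halves drawn together. Go by feel and gently, never pushing the box or latch with more than 20 N; leave the socket, spanner, can and tie-rod end where they are, and let go at the end.

Things in the scene. Friction and masses are not known exactly. Their poses are not given: they have to be found in the camera images.
- toolbox: Blue sheet-steel cantilever tool box, 200 (x) by 360 (y) mm, flat roof 160 mm above the bench; about 15 kg, does not shift. Origin: centre of its underside; x runs across the seam from the near half to the far half, y along the seam (at x = 0), z up. The near half carries the latch, the far half the keeper. The latch is at y = 0 on the roof, its parts move in the x-z plane.
- pivot (a point): The lever's hinge axis (parallel to the box's y), 25 mm from the seam on the near half (box x = -25 mm), 14 mm above the roof, 174 mm above the bench. Its axes are the box's.
- lever (a joint): Lever angle, rad: 0 = closed, handle flat over the near half, pointing along the box's -x (firm stop); pi/2 = upright; 1.72 = fully open, leaning 8 degrees past upright to the far half (firm stop). Shank 10 mm wide, then a black grip 18 mm wide (y) and 8 mm thick, 34 to 84 mm from the pivot. Unloaded, friction (0.025 N m) keeps it where it is left.
- lever_grip (a point): A point in the middle of the black grip's width and thickness, 65 mm from the pivot along the handle. At lever = 0 its axes are the box's; they turn with the lever.
- claw (a joint): Claw's angle on the lever, rad; grows as it folds up towards the handle (stop at 2.94). Its elevation above level, pointing to the far half, is claw minus lever: 0 level, pi/2 upright. Its pin is stiff (0.03 N m): the claw stays at the angle where it is left and turns with the lever, so a claw left slack behind the keeper (over 1 mm) is lifted off again as the lever swings back.
- claw_pin (a point): The claw's pin, on the lever 18 mm from the pivot (towards the handle, 4 degrees to its underside). The claw turns about it, parallel to the box's y. Axes turn with the lever.
- claw_lip (a point): Lower edge of the pin-side face of the claw's down-turned lip. Claw: brass-coloured, 24 mm wide (y), 68 mm long from its pin: two side arms 3 mm wide, 7 mm high, an end plate 20 mm long, and a lip 3 mm thick, 65 mm from the pin, reaching 7 mm below the plate. The plate's top is 6 mm above, this edge 4 mm below the line from pin to lip. Axes turn with the claw.
- keeper (a point): Middle of the keeper's slotted base, 12 mm above the far half's roof; axes are the box's. The keeper itself is a steel bar 6 mm thick, 16 mm long (y) at this height, but clamped anywhere up to 3.5 mm either way (x) in its slots: only feel shows where (pushed back by its lip, the claw slides at 4 to 12 N, then stands). Hooked: claw_lip is down on the bar's far side, at least 2 mm below this point. The lever must be almost fully open for the lip to clear it.
- far_half (a joint): Gap of the far half, m: 0.013 = sprung apart by rubber bumpers (start), 0 = metal to metal; latched 0 to 0.008, as the keeper is set. Moves along x. The bumpers push 24 N at 13 mm and 3 N more per mm: up to 0.6 N m on the lever (10 N at the grip). With the claw pulled snug the lever is at 1.0 to 1.6. Dead centre is at lever 0.11: above, it springs up; below, it stays down, but see it home.
- socket: Steel socket, 26 mm in diameter, 40 mm tall, standing on the near half's roof some 115 to 145 mm from the latch along +y; leave it. Origin: centre of its underside.
- wrench: Steel spanner 170 mm long lying on the bench off the box's -y end; leave it. Origin: middle of its underside.
- spray_can: Can, 58 mm in diameter, 160 mm tall, standing on the bench off the box's +y end; leave it. Origin: centre of its underside.
- tie_rod_end: Steering tie-rod end, 56 mm tall with a shank to 90 mm, standing on its ball housing on the bench off the box's +y end; leave it. Origin: centre of its underside.

How it is judged:
By the outcome, as a careful person would: the job done as asked, in the order asked, and still so for the second after the job is handed in, with the robot touching nothing.
It also fails if it takes over 72 s, if anything falls off the work surface, if the arm or the gripper's body presses on something with over 40 N, if the wrist force passes 120 N, or if a joint passes its speed limit or range.

### The arm

A 6-joint arm with a two-finger parallel gripper is mounted at the origin on the work surface. World frame = base frame: x ahead of the robot, y to its left, z up, the work surface at z = 0. Lengths are in m, angles in rad, forces in N, time in s.
With the tool pointing down it reaches from about 0.425 to 0.95 m from the base axis. Payload 3.5 kg.
Tool frame: the origin (TCP) lies at the very end of the fingers, on their centre line; the grasp point (between the pads) lies 19 mm behind it; z points along the fingers, y is the direction in which the jaws open and shut (so a half turn about z gives the same grasp; the last joint's range is limited). The gripper opens to 85 mm and grips with 20 to 120 N. Pads are 22 mm wide; open, the fingers measure 114 mm over their backs; the gripper's body (76 mm by 85 mm) begins 54 mm behind the grasp point. The pads swing forward as they close: fully open they stand 13 mm farther back than shut.
Start: joints at [1.187, 0.286, 1.577, -0, 1.279, -0.15], TCP at [0.156, 0.657, 0.231] pointing down, gripper open.
Joint ranges: [-2.77, 2.77], [-0.9, 2.22], [0.21, 2.48], [-1.53, 4.67], [0.24, 2.81], [-2.84, 2.84]. Speed limits (rad/s): [2.79, 2.79, 3.14, 3.14, 3.14, 3.14].

### API

Orientations are given as a unit quaternion [x, y, z, w].
In Python, from plant import get_state, read_camera, sign_off gives the robot as it stands.
- The arm moves only by the tool step_arm, never from a script. Its argument "targets" is a list that holds one entry, the list of rows, each a list of 5 numbers: the opening, from 0 (shut) to 1 (fully open), then the shift along the tool's x, y, z each as a share of 4 cm, from -1 to 1, then the turn about the tool's z as a share of 5 degrees, from -1 to 1. A call has 1 to 10 rows; each row shifts and turns the commanded pose from where the row before left it, along the tool's axes as they then stand; what a row does not reach is not made up. A row lasts 1/12 s, in which the tool goes at most 41.7 mm and 7.16 degrees, less where a joint would pass 70% of its speed; a pose out of reach is approached as far as the arm can. A call with a number of a shift or a turn outside -1 to 1 is refused whole. A call with a gripper value outside its range is refused whole. The fingers move at their own pace and stop on an object; "squeeze" is the grip in N (left out, the last holds). Time passes only in rows, so rows that do not move let the fingers close. It gives the time, the measured TCP pose, the force and the opening at its end, in the units of the state.
- get_state(): the state, without advancing time (a new reading comes with each control period).
- read_camera(name): name is "scene" or "top" or "wrist"; returns a dict with "pixels" (384x512x3 uint8, red, green, blue), "range_z" (384x512 float32, m along the optical axis (not along the pixel's ray), 0 where there is no reading), "mtx" (3x3 intrinsics, pixels), "rvec" (rotation vector, rad) and "tvec" (3), from world to camera coordinates, as OpenCV has them. Camera axes: x right, y down, z forward; pixel columns grow to the right and rows downward; lengths in m; the calibration is good to about 2 mm. The wrist camera is an equidistant fisheye: a pixel r from the principal point sees the ray r / f radians off the axis. A picture is of the moment at which its call begins.
- sign_off(): hands the job in, once; it reports no verdict.
The state is a dict: "time": time; "qpos": joint angles; "dq": joint speeds; "joint_efforts": joint torques, N m; "eef_pos": TCP position; "tcp_rot": TCP orientation; "contact_force": force on the tool from outside, world axes, zero at the start; "wrist_torque": the same for the moment, N m; "opening": opening from 0.0 (shut) to 1.0 (fully open).
Only numpy, scipy, OpenCV 4.12 (cv2) and the standard library are available. Lean on these libraries where they do the work, as an engineer would, in place of code of your own. Each camera call takes 0.05 s, during which the arm holds its last target.

## Working session

There is one attempt and no reset: what is moved stays moved. The work goes in short steps, Python scripts to look and compute and a tool call to move; the robot and the scene stay as the last step left them, time stands still between calls to the robot, and variables do not carry over. Pictures are saved under pics/ and viewed, and the job is handed in when it is done.

Besides the shell and the picture viewer there is one more tool, called as name([rows], argument=value, ...), one row to a line, values as JSON. step_arm: Moves the arm, as the interface text tells. Shift numbers are shares of 4 cm and turn numbers shares of 5 degrees, none past 1 either way. Its arguments: {"type":"object","properties":{"targets":{"type":"array"},"squeeze":{"type":"number"}},"required":["targets"]}

```bash
ls; mkdir -p pics
cat > h.py <<'E'
import numpy as np, cv2
from plant import get_state, read_camera
from scipy.spatial.transform import Rotation as R
def cam(n):
    d=read_camera(n); return d
def save(d,name,crop=None,scale=1):
    im=d['pixels'][:,:,::-1]
    if crop: 
        a,b,c,e=crop; im=im[b:e,a:c]
    im=cv2.resize(im,None,fx=scale,fy=scale,interpolation=cv2.INTER_CUBIC)
    cv2.imwrite('pics/'+name,im)
def ray(d,u,v):
    Rm=cv2.Rodrigues(np.array(d['rvec'],float))[0]; t=np.array(d['tvec'],float).ravel()
    K=np.array(d['mtx']); c=np.array([(u-K[0,2])/K[0,0],(v-K[1,2])/K[1,1],1.])
    return -Rm.T@t, Rm.T@c
def onplane(d,u,v,z):
    o,r=ray(d,u,v); return o+r*(z-o[2])/r[2]
def depthpt(d,u,v):
    o,r=ray(d,u,v); return o+r*d['range_z'][int(round(v)),int(round(u))]
def proj(d,P):
    return cv2.projectPoints(np.atleast_2d(np.array(P,float)),np.array(d['rvec'],float),np.array(d['tvec'],float),np.array(d['mtx'],float),None)[0].reshape(-1,2)
E
python3 - <<'E'
from h import *
import pickle
for n in ['scene','top','wrist']:
    d=cam(n); save(d,n+'0.png',scale=1.5); pickle.dump(d,open(n+'0.pkl','wb'))
    print(n,np.array(d['mtx']).tolist(),d['rvec'],d['tvec'])
s=get_state();print(s)
E
```

```text
pics
scene [[430.82919396927997, 0.0, 262.49801812546934], [0.0, 430.82919396927997, 188.45932330225668], [0.0, 0.0, 1.0]] [ 1.98367709 -2.05489423  0.39973458] [0.06051668 0.58192387 1.21520467]
top [[471.4007953859985, 0.0, 248.1119463327753], [0.0, 471.4007953859985, 189.3525222527032], [0.0, 0.0, 1.0]] [ 2.12002738 -2.13424126  0.20342874] [0.0370899  0.58291826 1.16480798]
wrist [[297.3186396354542, 0.0, 257.95420220578416], [0.0, 297.3186396354542, 192.5422371682798], [0.0, 0.0, 1.0]] [-2.26213129 -1.78785588 -0.27521558] [-0.67403291 -0.03944684  0.38047483]
{'time': 0.15, 'qpos': array([ 1.18700136e+00,  2.86988969e-01,  1.57784097e+00,  1.39720120e-05,
        1.27860322e+00, -1.49991673e-01]), 'dq': array([ 1.57117300e-03, -2.80342079e-03, -3.92064626e-03,  1.61970799e-03,
       -1.01370344e-03,  6.54799299e-05]), 'joint_efforts': array([ 7.57216330e-04, -4.06605077e+01, -2.93140483e+01, -1.61726789e-04,
        3.95035080e-03, -1.06348270e-05]), 'eef_pos': array([0.15615232, 0.65616464, 0.23024693]), 'tcp_rot': array([ 1.16637521e-01,  9.93174125e-01, -8.85910389e-04, -2.49155923e-04]), 'contact_force': array([ 0.48758384, -0.18751978,  0.38755075]), 'wrist_torque': array([0.00476406, 0.02895569, 0.01133474]), 'opening': 0.9999950169020181}
```

View pics/scene0.png

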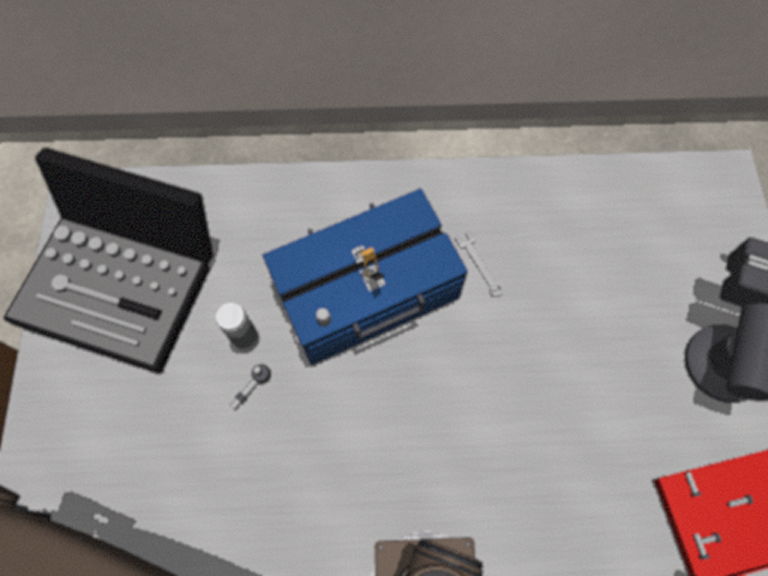

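View pics/top0.png

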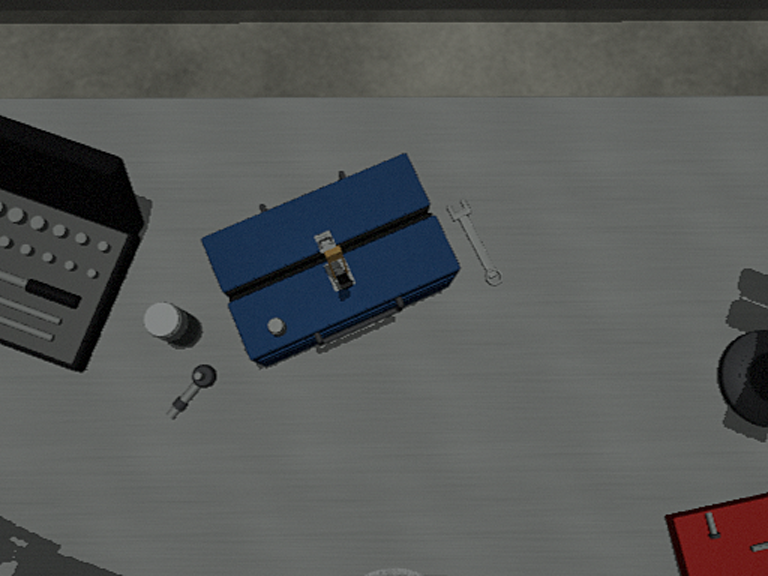

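View pics/wrist0.png

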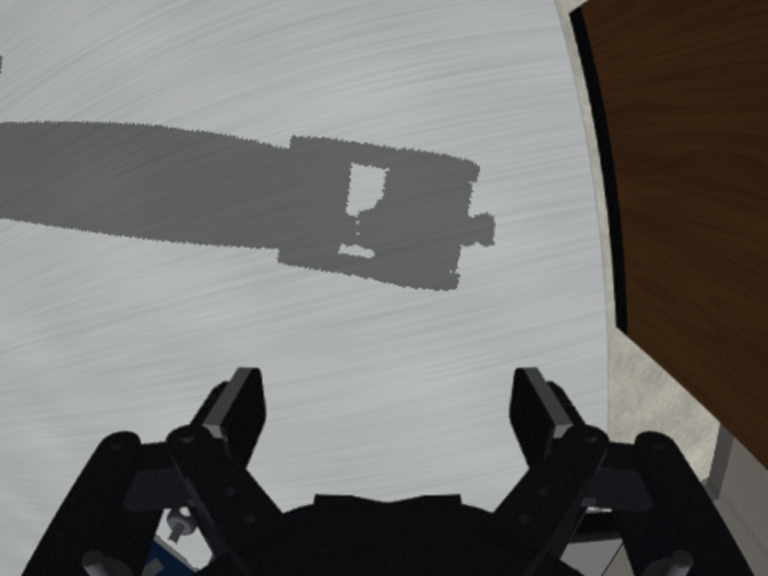

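Run:
```python
from h import *
import pickle
a=pickle.load(open('top0.pkl','rb'));b=pickle.load(open('scene0.pkl','rb'))
save(a,'topz.png',(190,140,260,205),10); save(b,'scenez.png',(215,150,275,205),10)
hsv=[cv2.cvtColor(x['pixels'],cv2.COLOR_RGB2HSV) for x in (a,b)]
for d,h in zip((a,b),hsv):
    m=cv2.inRange(h,(105,120,30),(125,255,255))
    n,l,st,c=cv2.connectedComponentsWithStats(m)
    print([st[i].tolist() for i in range(1,n) if st[i][4]>200])
    Rm=cv2.Rodrigues(d['rvec'])[0]; t=d['tvec'].ravel()
    print('cam centre',-Rm.T@t)
    # 3D pts of roof from depth
    vs,us=np.nonzero(m); K=d['mtx']; z=d['range_z'][vs,us]
    P=np.stack([(us-K[0,2])/K[0,0]*z,(vs-K[1,2])/K[1,1]*z,z],1); P=(P-t)@Rm
    ok=(abs(P[:,2]-.16)<.012)&(z>0); P=P[ok]
    print(len(P),np.median(P[:,2]))
    rect=cv2.minAreaRect(P[:,:2].astype(np.float32)*1000); print(rect)
    print(cv2.boxPoints(rect))
```

```text
[[135, 102, 151, 93, 5647], [152, 144, 155, 98, 6032]]
cam centre [0.3591538  0.04103968 1.25190706]
11286 0.16164677409506745
((610.5233154296875, 99.095947265625), (221.8114013671875, 357.9342041015625), 23.536348342895508)
[[ 437.37717   218.88617 ]
 [ 580.3112   -109.270386]
 [ 783.66943   -20.694275]
 [ 640.7354    307.46228 ]]
[[176, 127, 117, 70, 3140], [189, 156, 122, 86, 4433]]
cam centre [0.09415444 0.06519266 1.34383961]
6605 0.15885924269530563
((610.16259765625, 100.142578125), (214.8468017578125, 354.31768798828125), 23.548925399780273)
[[ 440.90485   219.6284  ]
 [ 582.4661   -105.18143 ]
 [ 779.42035   -19.343246]
 [ 637.8591    305.46658 ]]
```

View pics/topz.png

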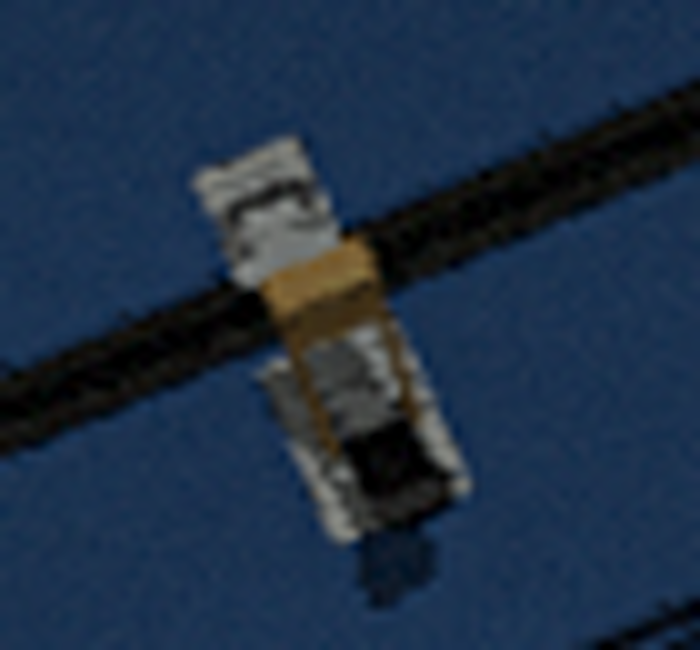

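View pics/scenez.png

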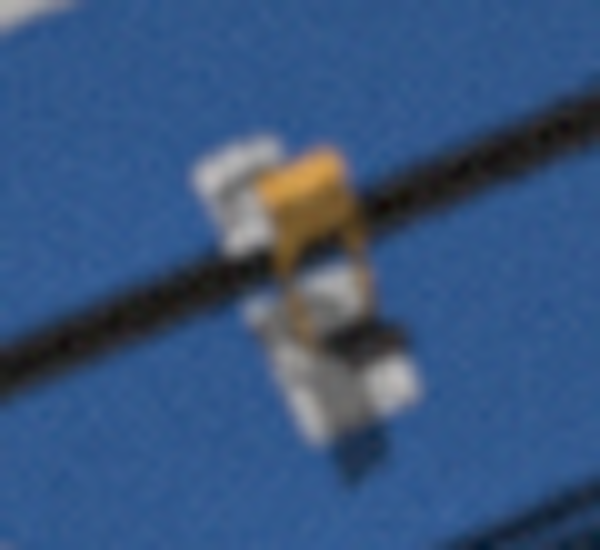

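Run:
```python
from h import *
import pickle
def pts(d,m):
    Rm=cv2.Rodrigues(d['rvec'])[0]; t=d['tvec'].ravel()
    vs,us=np.nonzero(m); K=d['mtx']; z=d['range_z'][vs,us]
    P=np.stack([(us-K[0,2])/K[0,0]*z,(vs-K[1,2])/K[1,1]*z,z],1); return (P-t)@Rm,us,vs
for n in ['top','scene']:
    d=pickle.load(open(n+'0.pkl','rb'))
    h=cv2.cvtColor(d['pixels'],cv2.COLOR_RGB2HSV)
    m=cv2.inRange(h,(105,120,30),(125,255,255))
    P,us,vs=pts(d,m)
    # cast onto z=.16
    ok=abs(P[:,2]-.16)<.008
    Q=np.array([onplane(d,u,v,.16)[:2] for u,v in zip(us[ok],vs[ok])])
    for yaw in [22.5,23,23.5,24]:
        c,s=np.cos(np.radians(yaw)),np.sin(np.radians(yaw))
        X=Q@[c,s];Y=Q@[-s,c]
        # edges per y-bin
        bins=np.arange(np.percentile(Y,4),np.percentile(Y,96),.01)
        lo=[];hi=[];s1=[];s2=[]
        for b in bins:
            x=np.sort(X[(Y>=b)&(Y<b+.01)])
            lo.append(x[:3].mean());hi.append(x[-3:].mean())
            g=np.diff(x);i=np.argmax(g);s1.append(x[i]);s2.append(x[i+1])
        f=lambda a:(np.polyfit(bins-bins.mean(),a,1)[0],np.median(a))
        print(n,yaw,[tuple(np.round(f(np.array(a)),4)) for a in (lo,s1,s2,hi)],np.percentile(Y,[.3,99.7]))
```

```text
top 22.5 [(np.float64(-0.0156), np.float64(0.5005)), (np.float64(-0.0488), np.float64(0.5962)), (np.float64(-0.0439), np.float64(0.6153)), (np.float64(-0.015), np.float64(0.71))] [-0.31947126  0.03546338]
top 23 [(np.float64(-0.0072), np.float64(0.4993)), (np.float64(-0.0401), np.float64(0.5952)), (np.float64(-0.0352), np.float64(0.614)), (np.float64(-0.0065), np.float64(0.7087))] [-0.32469846  0.0301686 ]
top 23.5 [(np.float64(0.0017), np.float64(0.4981)), (np.float64(-0.0313), np.float64(0.594)), (np.float64(-0.0265), np.float64(0.6126)), (np.float64(0.0025), np.float64(0.7074))] [-0.32994193  0.02496489]
top 24 [(np.float64(0.0104), np.float64(0.4966)), (np.float64(-0.0546), np.float64(0.5923)), (np.float64(-0.0481), np.float64(0.6109)), (np.float64(0.011), np.float64(0.7061))] [-0.3352065   0.01973958]
scene 22.5 [(np.float64(-0.0192), np.float64(0.4952)), (np.float64(-0.0751), np.float64(0.5931)), (np.float64(-0.0645), np.float64(0.6106)), (np.float64(-0.0157), np.float64(0.7022))] [-0.31676028  0.03428202]
scene 23 [(np.float64(-0.0105), np.float64(0.4939)), (np.float64(-0.0666), np.float64(0.5921)), (np.float64(-0.0559), np.float64(0.6086)), (np.float64(-0.0065), np.float64(0.7007))] [-0.32184436  0.02897167]
scene 23.5 [(np.float64(-0.0012), np.float64(0.4928)), (np.float64(-0.0579), np.float64(0.5911)), (np.float64(-0.0473), np.float64(0.6075)), (np.float64(0.0018), np.float64(0.6995))] [-0.3271264   0.02382265]
scene 24 [(np.float64(0.0068), np.float64(0.4916)), (np.float64(-0.0491), np.float64(0.5895)), (np.float64(-0.0393), np.float64(0.6061)), (np.float64(0.0107), np.float64(0.6982))] [-0.33225263  0.01888396]
```

```bash
cat >> h.py <<'E'
YAW=np.radians(23.45)
BX=np.array([np.cos(YAW),np.sin(YAW),0]);BY=np.array([-np.sin(YAW),np.cos(YAW),0])
O=BX*.5955+BY*(-.1525)
def box2w(p): p=np.atleast_2d(p); return O+p[:,:1]*BX+p[:,1:2]*BY+p[:,2:]*np.array([0,0,1])
def w2box(p): p=np.atleast_2d(p)-O; return np.stack([p@BX,p@BY,p[:,2]],1)
def cloud(d,m):
    Rm=cv2.Rodrigues(d['rvec'])[0]; t=np.array(d['tvec']).ravel()
    vs,us=np.nonzero(m); K=d['mtx']; z=d['range_z'][vs,us].astype(float)
    if abs(K[0,0]-297)<5:
        a=(us-K[0,2])/K[0,0];b=(vs-K[1,2])/K[1,1];r=np.hypot(a,b);k=np.tan(r)/np.maximum(r,1e-9)
        P=np.stack([a*k*z,b*k*z,z],1)
    else: P=np.stack([(us-K[0,2])/K[0,0]*z,(vs-K[1,2])/K[1,1]*z,z],1)
    return (P-t)@Rm,us,vs
E
python3 - <<'E'
from h import *
import pickle
print(O)
for n in ['top','scene']:
    d=pickle.load(open(n+'0.pkl','rb'))
    P,us,vs=cloud(d,np.ones((384,512)))
    B=w2box(P)
    ok=(abs(B[:,0])<.09)&(abs(B[:,1])<.03)&(B[:,2]>.163)
    h=cv2.cvtColor(d['pixels'],cv2.COLOR_RGB2HSV)[vs,us]
    im=np.full((400,700,3),60,np.uint8)
    for b,c in zip(B[ok],d['pixels'][vs,us][ok]):
        u=int((b[0]+.1)*3500);v=int(380-(b[2]-.15)*3500)
        cv2.circle(im,(u,v),4,[int(x) for x in c[::-1]],-1)
    cv2.imwrite(f'pics/prof_{n}.png',im)
    br=ok&(h[:,0]>8)&(h[:,0]<28)&(h[:,1]>90)
    bb=B[br]; print(n,'brass',len(bb),bb.mean(0)); print(np.round(bb[np.argsort(bb[:,0])][:,[0,1,2]]*1000).astype(int).tolist())
    bk=ok&(h[:,2]<45)&(B[:,0]<-.02);bb=B[bk];print('black',np.round(bb*1000).astype(int).tolist())
E
```

```text
[0.60700345 0.09707374 0.        ]
top brass 116 [-0.02009909  0.00072761  0.24050633]
[[-68, 2, 246], [-44, 4, 217], [-39, 11, 195], [-37, -10, 194], [-37, 10, 198], [-36, 12, 199], [-36, -10, 200], [-36, 11, 206], [-34, -9, 194], [-34, -9, 203], [-33, -10, 210], [-33, 10, 204], [-32, 10, 210], [-32, -10, 213], [-31, 12, 210], [-30, -9, 219], [-30, 11, 213], [-29, 10, 219], [-29, -10, 223], [-27, -10, 226], [-27, 11, 223], [-26, 11, 229], [-25, 10, 232], [-24, 2, 245], [-24, -10, 233], [-24, 11, 163], [-24, -3, 244], [-24, 11, 240], [-23, -10, 240], [-23, 12, 229], [-23, 9, 243], [-23, 4, 244], [-23, -4, 248], [-23, -8, 241], [-23, -6, 244], [-22, -1, 243], [-22, 11, 243], [-22, 6, 244], [-22, 8, 247], [-22, 1, 244], [-22, -9, 246], [-22, -7, 249], [-21, 10, 247], [-21, -5, 251], [-21, 3, 244], [-21, 0, 248], [-21, -2, 244], [-21, 5, 247], [-20, -10, 249], [-20, 7, 249], [-20, 4, 254], [-20, 2, 250], [-20, -7, 252], [-20, -10, 256], [-20, 9, 251], [-20, -3, 249], [-20, -1, 252], [-19, 11, 252], [-19, -3, 256], [-19, -5, 251], [-19, 6, 252], [-19, 12, 241], [-19, 1, 252], [-19, -8, 2
[... 2881 characters left out ...]
, 247], [-23, 8, 249], [-23, -8, 248], [-23, -11, 245], [-23, 11, 252], [-23, -10, 218], [-22, 4, 252], [-22, -5, 249], [-22, 11, 222], [-21, 7, 252], [-21, -8, 251], [-21, 4, 255], [-21, -2, 249], [-21, 1, 252], [-20, -3, 254], [-20, 6, 255], [-20, 9, 252], [-19, -6, 255], [-19, -6, 248], [-19, -10, 252], [-18, 2, 254], [-18, -1, 251], [-17, 8, 251], [-17, -4, 252], [-16, -11, 252], [-16, 4, 253], [-16, -2, 254], [-16, 11, 252], [-16, -8, 254], [-15, 1, 253], [-14, -6, 253], [-14, 7, 251], [-13, -3, 253], [-12, 9, 250], [-12, 3, 250], [-11, 5, 251], [25, -5, 169]]
black [[-52, -3, 222], [-53, 4, 224], [-57, 3, 232], [-61, 1, 238], [-64, -1, 243], [-56, 8, 228], [-59, 7, 233], [-65, 6, 245]]
```

View pics/prof_top.png

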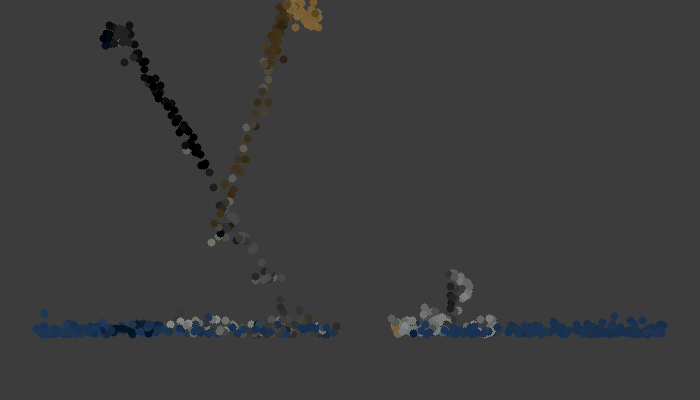

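View pics/prof_scene.png

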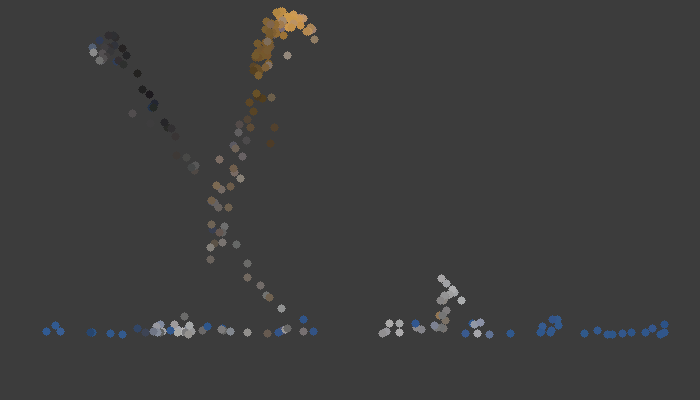

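step_arm([
  [[0,0,0,-0.5,-1],[0,0,0,-0.5,-1],[0,0,0,-0.5,-1],[0,0,0,-0.3,-1],[0,0,0,0,-1],[0,0,0,0,-1],[0,0,0,0,-1],[0,0,0,0,-0.37],[0,0,0,0,0]],
], squeeze=20)

```text
time: 0.9
eef_pos: [0.1563, 0.6564, 0.3028]
tcp_rot: [-0.203, 0.979, -0.0, -0.0]
contact_force: [-0.9, 0.4, -0.5]
opening: -0.002
```

```bash
cat > st.py <<'E'
from h import *
s=get_state(); p=s['eef_pos']; M=R.from_quat(s['tcp_rot']).as_matrix()
b=w2box(p)[0]*1000
print('t %.2f box mm'%s['time'],b.round(2),'yaw err deg %.2f'%np.degrees(np.arctan2(M[:2,1]@BX[:2],M[:2,1]@BY[:2])),'tilt',(M[:,2]@np.c_[BX,BY]).round(4))
f=s['contact_force'];print('F box',np.round([f@BX,f@BY,f[2]],2),'T',np.round([s['wrist_torque']@BX,s['wrist_torque']@BY],2),'open %.3f'%s['opening'],'q',s['qpos'].round(2))
E
python3 st.py
```

```text
t 0.90 box mm [-190.92  692.51  302.77] yaw err deg -0.03 tilt [-0.0007 -0.0007]
F box [-0.69  0.68 -0.5 ] T [0.02 0.02] open -0.002 q [ 1.19  0.24  1.5  -0.    1.4  -0.79]
```

step_arm([
  [[0,-0.1,-0.6,0,0],[0,-0.12,-0.85,0,0],[0,-0.12,-0.85,0,0],[0,-0.12,-0.85,0,0],[0,-0.12,-0.85,0,0],[0,-0.12,-0.85,0,0],[0,-0.12,-0.85,0,0],[0,-0.12,-0.85,0,0],[0,-0.12,-0.85,0,0],[0,-0.12,-0.85,0,0]],
])

```text
time: 1.73
eef_pos: [0.3314, 0.3711, 0.3032]
tcp_rot: [-0.203, 0.979, -0.0, 0.0]
contact_force: [0.3, 1.0, 1.0]
opening: 0.002
```

step_arm([
  [[0,-0.12,-0.85,0,0],[0,-0.12,-0.85,0,0],[0,-0.12,-0.85,0,0],[0,-0.12,-0.85,0,0],[0,-0.12,-0.85,0,0],[0,-0.12,-0.85,0,0],[0,-0.12,-0.85,0,0],[0,-0.1,-0.6,0,0],[0,0,-0.4,0,0],[0,0,0,0,0]],
])

```text
time: 2.57
eef_pos: [0.4771, 0.13, 0.303]
tcp_rot: [-0.201, 0.98, -0.0, -0.0]
contact_force: [0.1, 0.4, -0.8]
opening: 0.001
```

```bash
python3 st.py
python3 - <<'E'
from h import *
d=cam('wrist');save(d,'w1.png',scale=1.5)
d=cam('top');save(d,'t1.png',(150,100,300,230),5)
E
```

```text
t 2.57 box mm [-106.01   81.93  302.96] yaw err deg 0.28 tilt [-0.0007 -0.0008]
F box [ 0.22  0.36 -0.83] T [-0.01  0.03] open 0.001 q [ 0.06 -0.17  1.92 -0.    1.39 -1.91]
```

View pics/w1.png

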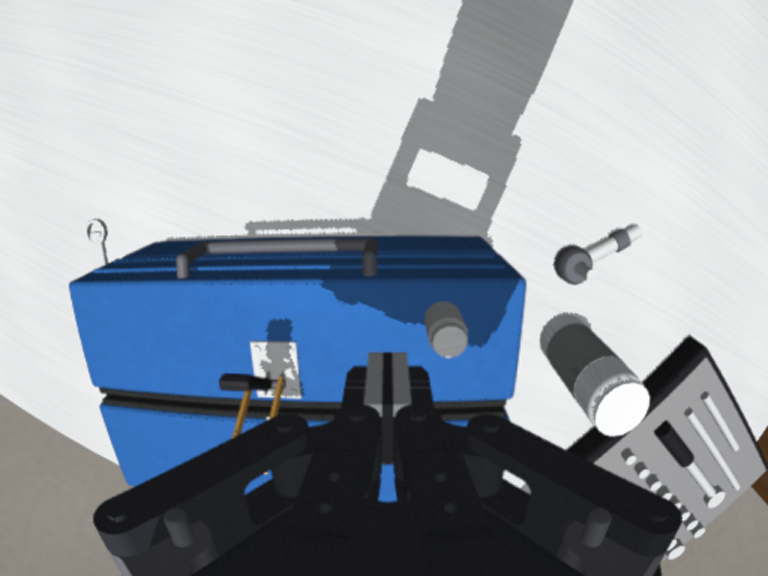

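View pics/t1.png

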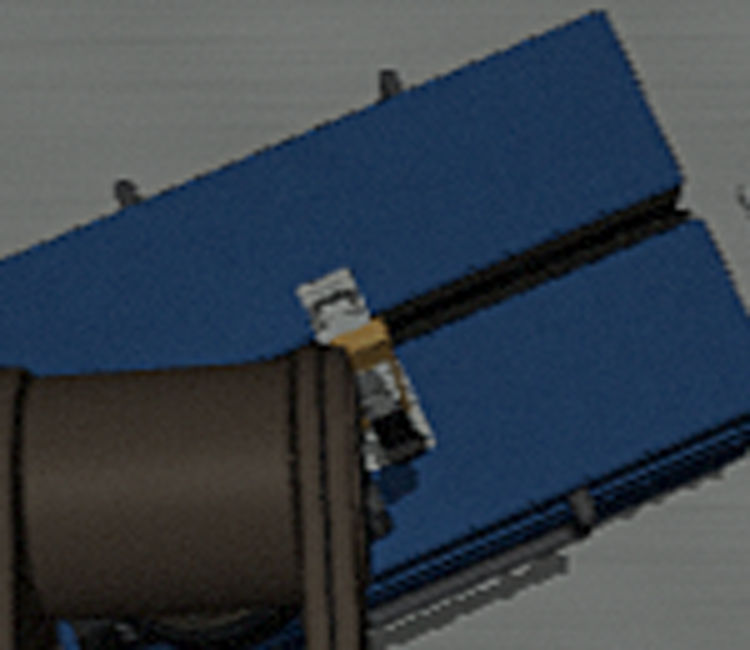

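step_arm([
  [[0,0.15,-0.5,0,-0.06],[0,0,-0.55,0,0],[0,0,-0.6,0,0],[0,0,-0.4,0.3,0],[0,0,0,0.5,0],[0,0,0,0.5,0],[0,0,0,0.5,0],[0,0,0,0.15,0],[0,0,0,0,0],[0,0,0,0,0]],
])

```text
time: 3.5
eef_pos: [0.5036, 0.056, 0.2259]
tcp_rot: [-0.206, 0.978, 0.0, 0.0]
contact_force: [0.7, -0.5, -1.3]
opening: 0.001
```

```bash
python3 st.py
python3 - <<'E'
from h import *
d=cam('wrist');save(d,'w2.png',scale=1.5)
E
```

```text
t 3.50 box mm [-111.26    3.46  225.86] yaw err deg -0.37 tilt [0.0003 0.    ]
F box [ 0.47 -0.71 -1.29] T [0.   0.03] open 0.001 q [-0.09 -0.09  1.99  0.    1.24 -2.08]
```

View pics/w2.png

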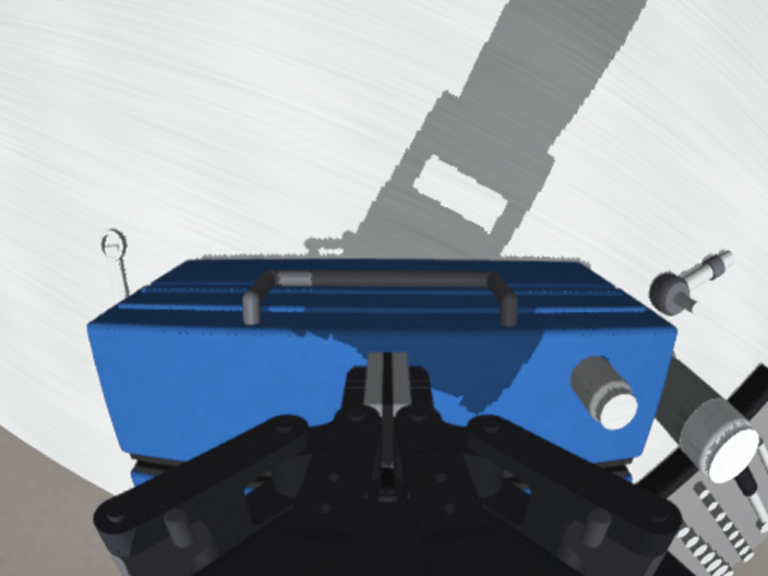

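step_arm([
  [[0,-0.2,-0.09,0,0.07],[0,-0.2,0,0,0],[0,-0.2,0,0,0],[0,-0.1,0,0,0],[0,-0.1,0,0,0],[0,-0.1,0,0,0],[0,-0.1,0,0,0],[0,-0.1,0,0,0],[0,0,0,0,0]],
])

```text
time: 4.3
eef_pos: [0.546, 0.0696, 0.2252]
tcp_rot: [-0.203, 0.979, 0.0, 0.0]
contact_force: [-1.0, -0.1, -0.7]
opening: -0.004
```

```bash
python3 st.py
python3 - <<'E'
from h import *
d=cam('scene');save(d,'s3.png',(190,120,310,220),6)
E
```

```text
t 4.30 box mm [-66.9   -0.92 225.24] yaw err deg 0.04 tilt [0.0005 0.    ]
F box [-0.96  0.26 -0.7 ] T [-0.02  0.01] open -0.004 q [-0.06  0.02  1.89  0.    1.23 -2.04]
```

View pics/s3.png

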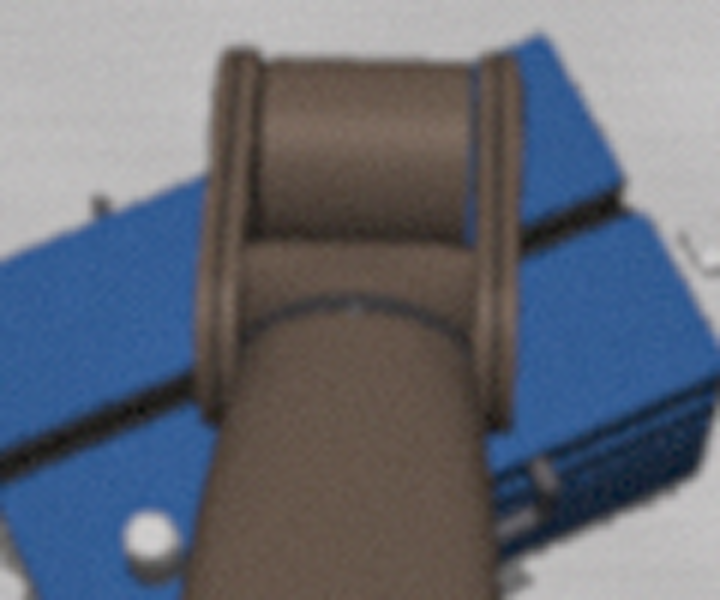

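step_arm([
  [[0,-0.1,0,0,0],[0,-0.1,0,0,0],[0,-0.1,0,0,0],[0,-0.1,0,0,0],[0,-0.1,0,0,0],[0,-0.05,0,0,0],[0,0,0,0,0]],
])

```text
time: 4.93
eef_pos: [0.566, 0.0783, 0.2252]
tcp_rot: [-0.203, 0.979, 0.0, 0.0]
contact_force: [0.9, 0.1, 0.8]
opening: 0.0
```

```bash
python3 st.py
```

```text
t 4.93 box mm [-45.09  -0.9  225.23] yaw err deg 0.03 tilt [0.0001 0.    ]
F box [ 0.88 -0.28  0.82] T [-0.04  0.01] open 0.000 q [-0.04  0.06  1.84  0.    1.24 -2.02]
```

step_arm([
  [[0,-0.05,0,0,0],[0,-0.05,0,0,0],[0,0,0,0,0]],
])

```text
time: 5.18
eef_pos: [0.5695, 0.0798, 0.2253]
tcp_rot: [-0.203, 0.979, 0.0, 0.0]
contact_force: [-0.3, 0.3, -0.4]
opening: -0.002
```

```bash
python3 st.py
```

```text
t 5.18 box mm [-41.31  -0.93 225.33] yaw err deg 0.05 tilt [0.0002 0.    ]
F box [-0.16  0.42 -0.41] T [0.07 0.05] open -0.002 q [-0.04  0.07  1.83  0.    1.24 -2.02]
```

step_arm([
  [[0,-0.04,0,0,0],[0,-0.04,0,0,0],[0,0,0,0,0]],
])

```text
time: 5.43
eef_pos: [0.5724, 0.081, 0.2254]
tcp_rot: [-0.203, 0.979, -0.0, 0.0]
contact_force: [0.4, 0.8, -0.3]
opening: -0.0
```

step_arm([
  [[0,-0.04,0,0,0],[0,-0.04,0,0,0],[0,0,0,0,0]],
])

```text
time: 5.68
eef_pos: [0.5753, 0.0823, 0.2253]
tcp_rot: [-0.203, 0.979, 0.0, 0.0]
contact_force: [-0.4, 0.4, -0.3]
opening: -0.005
```

```bash
python3 st.py
```

```text
t 5.68 box mm [-34.93  -0.95 225.32] yaw err deg 0.05 tilt [ 0.0002 -0.    ]
F box [-0.17  0.53 -0.26] T [-0.   -0.02] open -0.005 q [-0.03  0.09  1.82  0.    1.24 -2.01]
```

step_arm([
  [[0,-0.04,0,0,0],[0,-0.04,0,0,0],[0,0,0,0,0]],
])

```text
time: 5.93
eef_pos: [0.5781, 0.0835, 0.2252]
tcp_rot: [-0.203, 0.979, 0.0, -0.0]
contact_force: [0.3, 1.0, -0.1]
opening: -0.0
```

```bash
python3 st.py
```

```text
t 5.93 box mm [-31.88  -0.92 225.25] yaw err deg 0.04 tilt [-0.0004  0.0001]
F box [ 0.63  0.82 -0.1 ] T [-0.02  0.03] open -0.000 q [-0.03  0.09  1.81 -0.    1.24 -2.01]
```

step_arm([
  [[0,-0.04,0,0,0],[0,-0.04,0,0,0],[0,0,0,0,0]],
])

```text
time: 6.18
eef_pos: [0.5785, 0.0837, 0.2252]
tcp_rot: [-0.203, 0.979, -0.001, -0.005]
contact_force: [-8.5, -4.4, 5.5]
opening: -0.001
```

```bash
python3 st.py
python3 - <<'E'
from h import *
d=cam('wrist');save(d,'w4.png',scale=1.5)
d=cam('top');save(d,'t4.png',(150,100,300,230),5)
E
```

```text
t 6.18 box mm [-31.48  -0.89 225.2 ] yaw err deg 0.01 tilt [-0.0094  0.0006]
F box [-9.51 -0.63  5.54] T [-0.01  1.56] open -0.001 q [-0.03  0.1   1.8  -0.    1.25 -2.01]
```

View pics/w4.png

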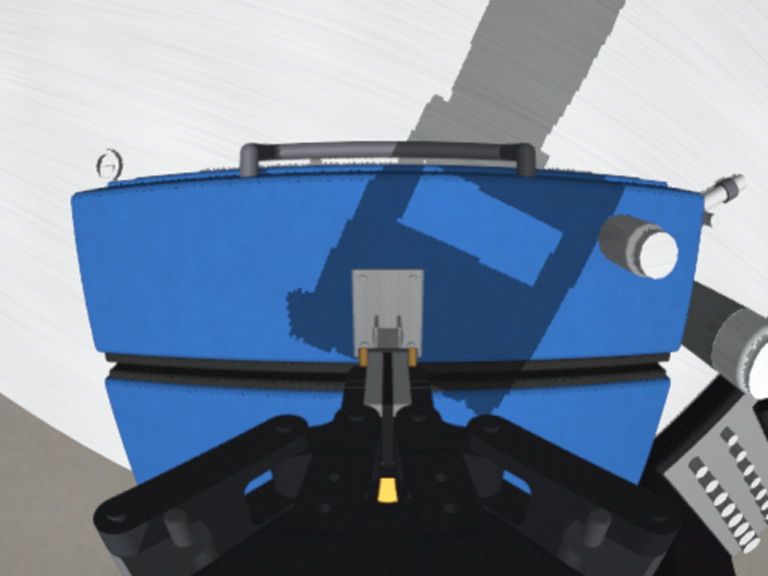

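View pics/t4.png

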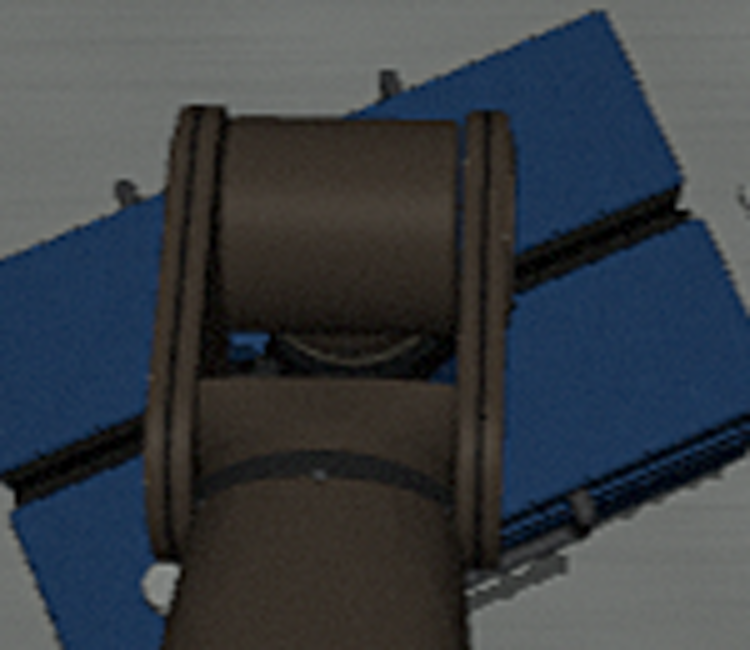

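step_arm([
  [[0,0.03,0,0,0],[0,0.2,0,0,0],[0,0.1,0,-0.2,0],[0,0,0,-0.6,0],[0,0,0,-0.7,0],[0,-0.3,0,-0.5,0],[0,-0.5,0,0,0],[0,-0.5,0,0,0],[0,-0.5,0,0,0],[0,-0.2,0,0,0]],
])

```text
time: 7.12
eef_pos: [0.6438, 0.112, 0.306]
tcp_rot: [-0.203, 0.979, 0.0, 0.001]
contact_force: [-0.7, 0.7, -0.1]
opening: 0.0
```

```bash
python3 st.py
python3 - <<'E'
from h import *
d=cam('wrist');save(d,'w5.png',scale=1.5)
Rm=cv2.Rodrigues(d['rvec'])[0]
print('cam box',w2box(-Rm.T@d['tvec'].ravel())*1000, 'fwd', Rm[2]@np.c_[BX,BY,[0,0,1]])
E
```

```text
t 7.12 box mm [ 39.7   -0.97 305.99] yaw err deg 0.02 tilt [ 0.0022 -0.0003]
F box [-0.34  0.93 -0.05] T [-0.04  0.02] open 0.000 q [ 0.02  0.19  1.55  0.    1.39 -1.96]
cam box [[-3.86322037e+01 -1.41219745e-01  4.47676360e+02]] fwd [ 0.30664648 -0.00171402 -0.95182194]
```

View pics/w5.png

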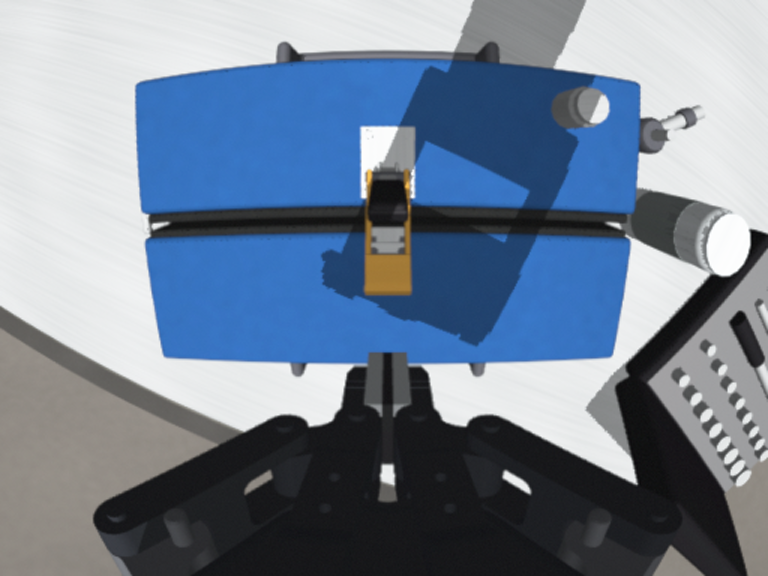

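```bash
cat > prof.py <<'E'
from h import *
import sys
d=cam('wrist');name=sys.argv[1];save(d,'w_'+name+'.png',scale=1.5)
P,us,vs=cloud(d,np.ones((384,512)));B=w2box(P)
ok=(B[:,0]>-.1)&(B[:,0]<.09)&(abs(B[:,1])<.016)&(B[:,2]>.156)&(B[:,2]<.27)&(vs<235)
im=np.full((450,770,3),60,np.uint8)
for b,c in zip(B[ok],d['pixels'][vs,us][ok]):
    cv2.circle(im,(int((b[0]+.1)*4000),int(430-(b[2]-.155)*4000)),3,[int(x) for x in c[::-1]],-1)
for x in range(-100,91,10): cv2.putText(im,str(x),(int((x+100)*4),445),0,.3,(255,255,255))
for z in range(160,260,10): cv2.putText(im,str(z),(0,int(430-(z-155)*4)),0,.3,(255,255,255))
cv2.imwrite('pics/prof_'+name+'.png',im)
h=cv2.cvtColor(d['pixels'],cv2.COLOR_RGB2HSV)[vs,us]
br=ok&(h[:,0]>8)&(h[:,0]<28)&(h[:,1]>120)
for lab,sel in [('brass',br),('blue',(h[:,0]>105)&(h[:,0]<125)&(h[:,1]>120)&(abs(B[:,1])<.12)&(abs(B[:,0])<.09)&(B[:,2]>.15)&(B[:,2]<.17))]:
    bb=B[sel]*1000;print(lab,len(bb),'min/max',np.percentile(bb,[1,50,99],axis=0).round(1).tolist())
E
python3 prof.py a
```

```text
brass 1101 min/max [[-25.9, -11.9, 157.1], [20.5, -0.4, 224.7], [34.7, 11.2, 238.6]]
blue 33018 min/max [[-88.6, -117.5, 156.8], [-13.8, -1.5, 159.2], [88.2, 117.0, 160.9]]
```

View pics/prof_a.png

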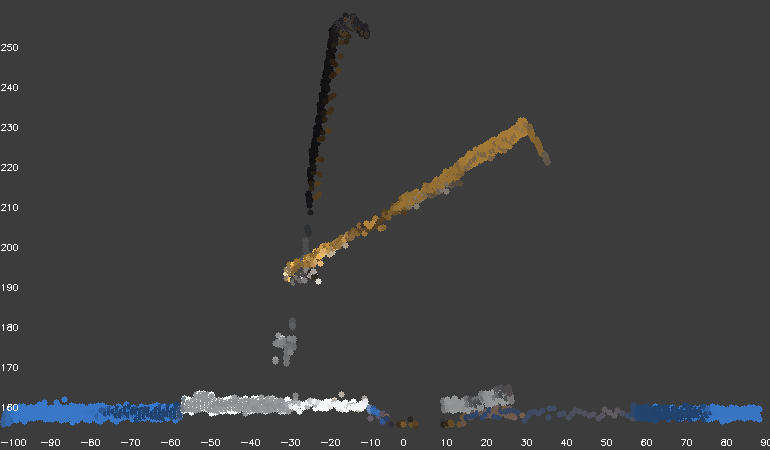

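step_arm([
  [[0,0.14,0,0.4,0],[0,0,0,0.5,0],[0,0,0,0.5,0],[0,0,0,0.12,0],[0,0,0,0,0],[0,0,0,0,0]],
])

```text
time: 7.72
eef_pos: [0.637, 0.1089, 0.2454]
tcp_rot: [-0.203, 0.979, -0.0, 0.0]
contact_force: [0.1, 1.2, 0.9]
opening: -0.001
```

```bash
python3 st.py;python3 prof.py b
```

```text
t 7.72 box mm [ 32.19  -1.12 245.35] yaw err deg 0.06 tilt [ 0.0005 -0.0003]
F box [0.57 1.1  0.89] T [ 0.   -0.01] open -0.001 q [ 0.01  0.21  1.64 -0.    1.29 -1.97]
brass 1611 min/max [[-26.2, -11.9, 194.6], [19.9, -0.5, 223.9], [30.1, 11.3, 234.4]]
blue 46625 min/max [[-88.8, -117.5, 157.1], [-20.1, -2.0, 159.2], [87.4, 116.9, 160.8]]
```

View pics/w_b.png

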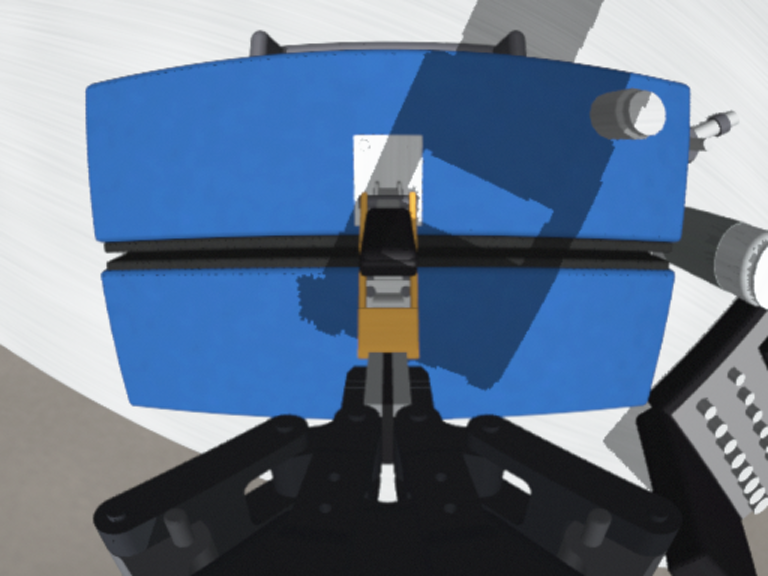

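step_arm([
  [[0,0,0,0.1,0],[0,0,0,0.1,0],[0,-0.03,0,0.08,0],[0,-0.03,0,0.08,0],[0,-0.03,0,0.08,0],[0,-0.04,0,0.08,0],[0,-0.05,0,0.08,0],[0,-0.05,0,0.08,0],[0,-0.05,0,0.08,0],[0,0,0,0,0]],
])

```text
time: 8.6
eef_pos: [0.6473, 0.1136, 0.2129]
tcp_rot: [-0.203, 0.979, 0.0, -0.001]
contact_force: [0.2, -0.2, 0.5]
opening: -0.003
```

```bash
python3 st.py;python3 prof.py c
```

```text
t 8.60 box mm [ 43.55  -0.83 212.9 ] yaw err deg 0.04 tilt [-0.0015  0.0006]
F box [ 0.09 -0.29  0.53] T [-0.01 -0.  ] open -0.003 q [ 0.02  0.26  1.64  0.    1.24 -1.96]
brass 1620 min/max [[-26.1, -11.8, 195.1], [25.3, -0.2, 208.3], [35.2, 11.1, 223.6]]
blue 60732 min/max [[-88.7, -117.4, 157.0], [-19.8, -1.5, 159.2], [87.4, 116.8, 160.8]]
```

View pics/prof_c.png

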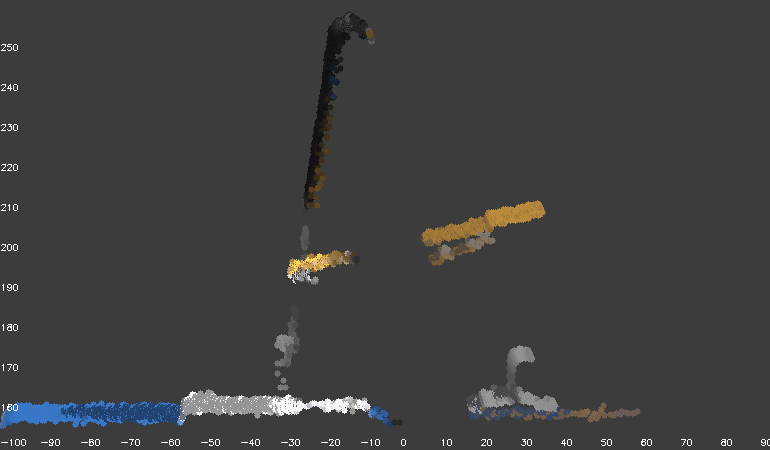

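step_arm([
  [[0,0,0,0.08,0],[0,0,0,0.08,0],[0,0,0,0.08,0],[0,0,0,0.08,0],[0,0,0,0.08,0],[0,0,0,0.08,0],[0,0,0,0.06,0],[0,0,0,0.04,0],[0,0,0,0,0]],
])

```text
time: 9.4
eef_pos: [0.6471, 0.1135, 0.1903]
tcp_rot: [-0.203, 0.979, 0.0, -0.0]
contact_force: [0.4, 0.1, 0.1]
opening: 0.0
```

```bash
python3 st.py;python3 prof.py d
```

```text
t 9.40 box mm [ 43.36  -0.9  190.28] yaw err deg 0.05 tilt [-0.0009  0.0003]
F box [ 0.45 -0.08  0.06] T [ 0.02 -0.02] open 0.000 q [ 0.02  0.28  1.66 -0.    1.2  -1.96]
brass 1209 min/max [[-25.8, -11.8, 188.5], [26.1, -0.3, 190.2], [34.3, 11.4, 219.3]]
blue 72282 min/max [[-88.7, -117.2, 157.1], [-22.1, -2.0, 159.2], [85.6, 116.5, 160.8]]
```

View pics/prof_d.png

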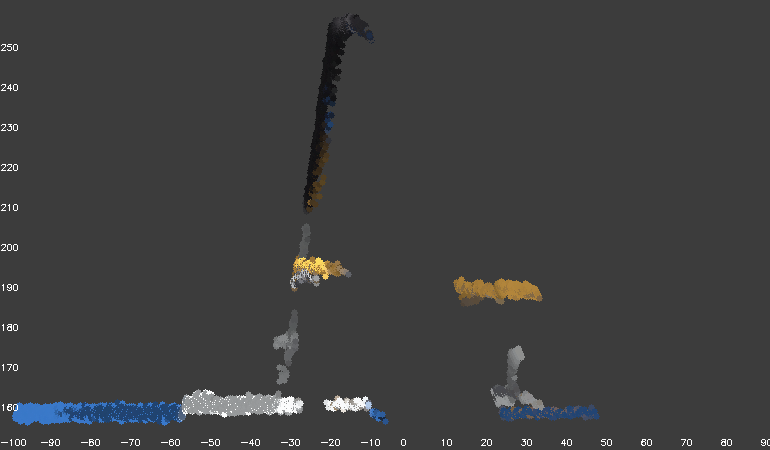

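Lever at the stop, claw about -5°; pressing on in small steps.

step_arm([
  [[0,0,0,0.04,0],[0,0,0,0.04,0],[0,0,0,0.03,0],[0,0,0,0,0]],
])

```text
time: 9.78
eef_pos: [0.6473, 0.1135, 0.1862]
tcp_rot: [-0.203, 0.979, 0.0, -0.0]
contact_force: [-0.2, 0.1, -0.6]
opening: 0.001
```

step_arm([
  [[0,0,0,0.03,0],[0,0,0,0.03,0],[0,0,0,0,0]],
])

```text
time: 10.03
eef_pos: [0.6473, 0.1136, 0.1838]
tcp_rot: [-0.203, 0.979, 0.0, -0.0]
contact_force: [0.9, -0.3, 0.2]
opening: -0.003
```

step_arm([
  [[0,0,0,0.03,0],[0,0,0,0.02,0],[0,0,0,0,0]],
])

```text
time: 10.28
eef_pos: [0.6473, 0.1135, 0.1819]
tcp_rot: [-0.203, 0.979, 0.0, -0.0]
contact_force: [-0.0, 0.7, 0.8]
opening: -0.0
```

```bash
python3 st.py;python3 prof.py e
```

```text
t 10.28 box mm [ 43.55  -0.93 181.85] yaw err deg 0.05 tilt [-0.0003  0.0001]
F box [0.26 0.63 0.84] T [0.02 0.02] open -0.000 q [ 0.02  0.29  1.67  0.    1.19 -1.96]
brass 1142 min/max [[-25.7, -11.8, 180.7], [26.0, -0.4, 183.3], [34.3, 11.3, 225.8]]
blue 76829 min/max [[-88.7, -117.2, 157.2], [-23.6, -1.4, 159.2], [84.6, 116.5, 160.8]]
```

View pics/prof_e.png

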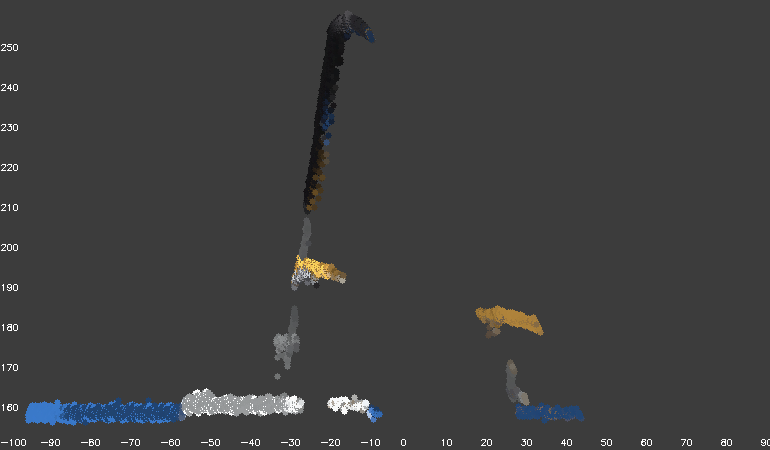

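step_arm([
  [[0,0,0,0.02,0],[0,0,0,0,0]],
])

```text
time: 10.5
eef_pos: [0.6474, 0.1135, 0.1812]
tcp_rot: [-0.203, 0.979, -0.0, -0.0]
contact_force: [0.0, -0.1, -0.3]
opening: -0.002
```

step_arm([
  [[0,0,0,0.02,0],[0,0,0,0,0]],
])

```text
time: 10.67
eef_pos: [0.6474, 0.1135, 0.1804]
tcp_rot: [-0.203, 0.979, 0.0, -0.0]
contact_force: [-0.3, 0.5, 0.5]
opening: -0.002
```

```bash
python3 st.py
```

```text
t 10.67 box mm [ 43.61  -0.96 180.37] yaw err deg 0.04 tilt [-0.0001  0.0001]
F box [-0.1   0.56  0.46] T [ 0.01 -0.02] open -0.002 q [ 0.02  0.29  1.67  0.    1.18 -1.96]
```

step_arm([
  [[0,0,0,0.02,0],[0,0,0,0.01,0],[0,0,0,0,0]],
])

```text
time: 10.92
eef_pos: [0.6474, 0.1135, 0.1792]
tcp_rot: [-0.203, 0.979, 0.0, -0.0]
contact_force: [0.5, -0.1, 0.6]
opening: -0.001
```

step_arm([
  [[0,0,0,0.02,0],[0,0,0,0,0]],
])

```text
time: 11.08
eef_pos: [0.6474, 0.1135, 0.1784]
tcp_rot: [-0.203, 0.979, -0.0, -0.0]
contact_force: [0.6, 0.1, 0.5]
opening: 0.002
```

```bash
python3 st.py;python3 prof.py f
```

```text
t 11.08 box mm [ 43.59  -0.97 178.36] yaw err deg 0.04 tilt [-0.0002  0.    ]
F box [ 0.6 -0.2  0.5] T [ 0.01 -0.  ] open 0.002 q [ 0.02  0.29  1.67 -0.    1.18 -1.96]
brass 1141 min/max [[-25.8, -11.9, 177.5], [25.7, -0.4, 180.4], [34.2, 11.4, 220.8]]
blue 78748 min/max [[-88.7, -117.1, 157.2], [-24.4, -1.6, 159.2], [84.3, 116.6, 160.8]]
```

View pics/prof_f.png

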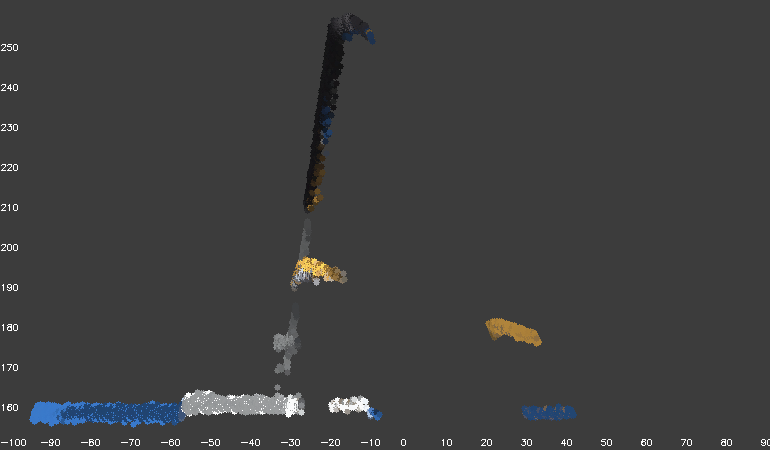

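View pics/w_f.png

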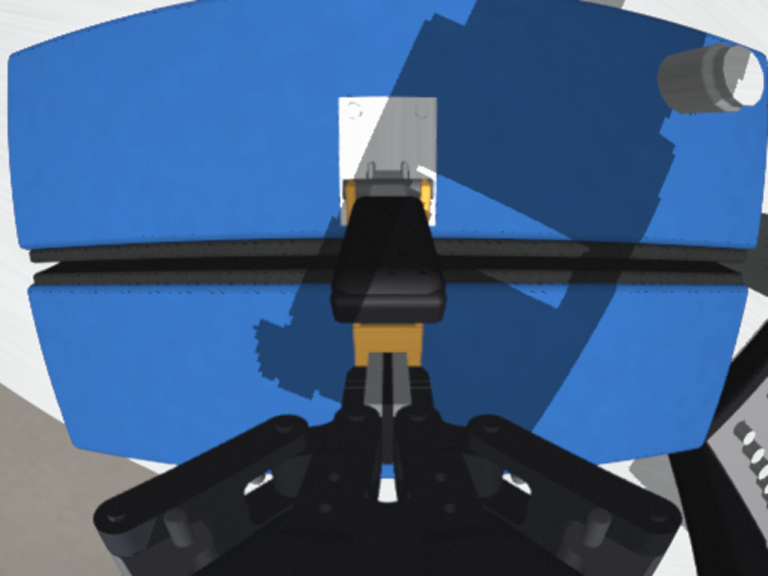

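step_arm([
  [[0,0,0,-0.2,0],[0,-0.1,0,-0.3,0],[0,-0.3,0,0,0],[0,-0.2,0,0.1,0],[0,0,0,0.3,0],[0,0,0,0.2,0],[0,0,0,0.15,0],[0,0,0,0.05,0],[0,0,0,0,0],[0,0,0,0,0]],
])

```text
time: 11.97
eef_pos: [0.6691, 0.123, 0.1661]
tcp_rot: [-0.203, 0.979, 0.0, -0.0]
contact_force: [-0.0, -0.0, -0.1]
opening: -0.003
```

```bash
python3 st.py;python3 prof.py g
```

```text
t 11.97 box mm [ 67.27  -0.97 166.06] yaw err deg 0.05 tilt [-0.0009  0.0003]
F box [-0.03 -0.02 -0.13] T [-0.02 -0.01] open -0.003 q [ 0.03  0.35  1.62 -0.    1.17 -1.95]
brass 2421 min/max [[-24.7, -11.9, 174.6], [29.1, -2.5, 179.5], [42.4, 11.5, 246.3]]
blue 38115 min/max [[-70.2, -81.1, 156.3], [-3.1, 46.5, 159.1], [87.4, 112.5, 160.7]]
```

View pics/prof_g.png

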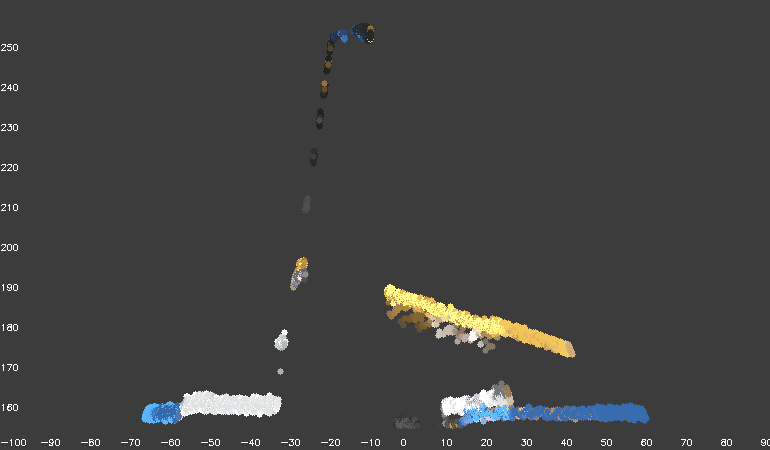

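View pics/w_g.png

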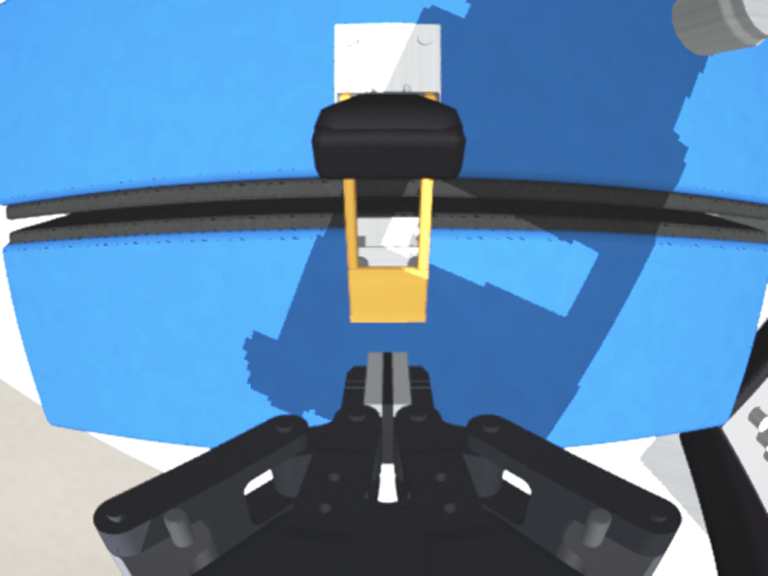

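step_arm([
  [[0,0.07,0,0,0],[0,0.07,0,0,0],[0,0.05,0,0,0],[0,0.04,0,0,0],[0,0.04,0,0,0],[0,0.02,0,0,0],[0,0,0,0,0]],
])

```text
time: 12.6
eef_pos: [0.6586, 0.1184, 0.1666]
tcp_rot: [-0.203, 0.979, -0.0, 0.0]
contact_force: [-0.3, -0.2, -0.4]
opening: 0.002
```

```bash
python3 st.py
```

```text
t 12.60 box mm [ 55.86  -0.98 166.58] yaw err deg 0.05 tilt [-0. -0.]
F box [-0.36 -0.11 -0.39] T [ 0.04 -0.01] open 0.002 q [ 0.03  0.33  1.65 -0.    1.17 -1.95]
```

step_arm([
  [[0,0.015,0,0,0],[0,0.015,0,0,0],[0,0,0,0,0]],
])

```text
time: 12.85
eef_pos: [0.6577, 0.118, 0.1665]
tcp_rot: [-0.203, 0.979, 0.0, -0.0]
contact_force: [0.2, -0.5, -0.0]
opening: -0.001
```

```bash
python3 st.py
```

```text
t 12.85 box mm [ 54.78  -1.   166.49] yaw err deg 0.04 tilt [-0.0001  0.    ]
F box [ 0.02 -0.58 -0.03] T [0.   0.02] open -0.001 q [ 0.03  0.33  1.65 -0.    1.17 -1.95]
```

step_arm([
  [[0,0.015,0,0,0],[0,0.015,0,0,0],[0,0,0,0,0]],
])

```text
time: 13.1
eef_pos: [0.6566, 0.1176, 0.1665]
tcp_rot: [-0.203, 0.979, 0.0, 0.0]
contact_force: [0.3, 0.4, -0.7]
opening: 0.002
```

step_arm([
  [[0,0.015,0,0,0],[0,0,0,0,0]],
])

```text
time: 13.27
eef_pos: [0.6565, 0.1175, 0.1667]
tcp_rot: [-0.203, 0.979, 0.0, 0.001]
contact_force: [2.1, 0.9, -0.2]
opening: -0.005
```

step_arm([
  [[0,0.015,0,0,0],[0,0,0,0,0]],
])

```text
time: 13.43
eef_pos: [0.6561, 0.1172, 0.1668]
tcp_rot: [-0.203, 0.979, 0.0, 0.001]
contact_force: [2.7, 1.8, 0.1]
opening: -0.002
```

step_arm([
  [[0,0.015,0,0,0],[0,0,0,0,0]],
])

```text
time: 13.6
eef_pos: [0.6552, 0.1169, 0.1667]
tcp_rot: [-0.203, 0.979, -0.0, 0.0]
contact_force: [3.3, 1.1, -0.1]
opening: 0.002
```

```bash
python3 st.py
```

```text
t 13.60 box mm [ 52.05  -1.   166.7 ] yaw err deg 0.04 tilt [ 0.0007 -0.0002]
F box [ 3.46 -0.3  -0.11] T [-0.   -0.52] open 0.002 q [ 0.02  0.32  1.66  0.    1.16 -1.96]
```

step_arm([
  [[0,0.015,0,0,0],[0,0,0,0,0]],
])

```text
time: 13.77
eef_pos: [0.6544, 0.1165, 0.1666]
tcp_rot: [-0.203, 0.979, -0.0, 0.0]
contact_force: [3.3, 0.8, -1.4]
opening: 0.001
```

step_arm([
  [[0,0.015,0,0,0],[0,0,0,0,0]],
])

```text
time: 13.93
eef_pos: [0.6537, 0.1162, 0.1665]
tcp_rot: [-0.203, 0.979, -0.0, -0.0]
contact_force: [2.4, 1.6, -1.1]
opening: 0.004
```

step_arm([
  [[0,0.015,0,0,0],[0,0,0,0,0]],
])

```text
time: 14.1
eef_pos: [0.6532, 0.116, 0.1665]
tcp_rot: [-0.203, 0.979, -0.0, -0.0]
contact_force: [1.8, 1.0, 0.2]
opening: 0.004
```

```bash
python3 st.py;python3 prof.py h
```

```text
t 14.10 box mm [ 49.87  -1.   166.49] yaw err deg 0.05 tilt [-0.0003  0.0001]
F box [2.05 0.18 0.23] T [-0.03 -0.46] open 0.004 q [ 0.02  0.32  1.66 -0.    1.16 -1.96]
brass 2184 min/max [[-18.7, -11.9, 175.5], [22.1, -3.3, 180.4], [35.5, 11.3, 193.4]]
blue 39028 min/max [[-86.4, -55.7, 156.3], [-18.9, 49.1, 159.1], [74.3, 110.9, 160.7]]
```

View pics/prof_h.png

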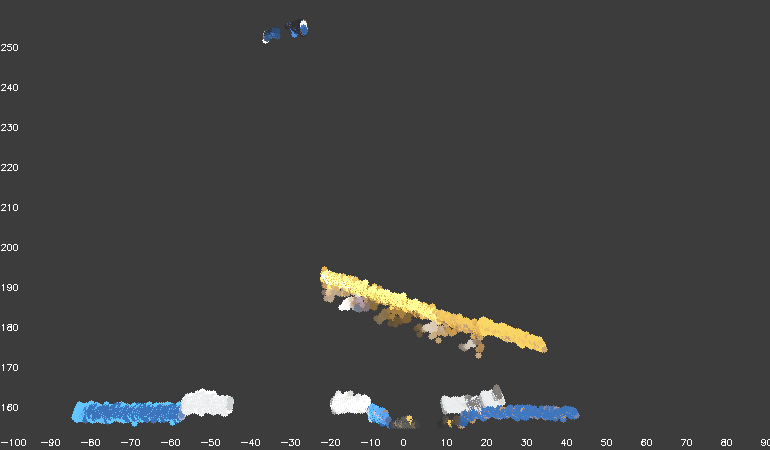

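step_arm([
  [[0,0.015,0,0,0],[0,0,0,0,0]],
])

```text
time: 14.32
eef_pos: [0.6527, 0.1158, 0.1665]
tcp_rot: [-0.203, 0.979, -0.0, -0.0]
contact_force: [2.3, 0.7, -0.3]
opening: 0.003
```

step_arm([
  [[0,0.015,0,0,0],[0,0,0,0,0]],
])

```text
time: 14.48
eef_pos: [0.6525, 0.1157, 0.1666]
tcp_rot: [-0.203, 0.979, 0.0, 0.001]
contact_force: [3.1, 0.6, -1.7]
opening: -0.001
```

step_arm([
  [[0,0.015,0,0,0],[0,0,0,0,0]],
])

```text
time: 14.65
eef_pos: [0.6524, 0.1157, 0.1667]
tcp_rot: [-0.203, 0.979, 0.0, 0.001]
contact_force: [4.9, 2.5, -2.6]
opening: 0.002
```

```bash
python3 st.py
```

```text
t 14.65 box mm [ 49.1   -0.98 166.67] yaw err deg 0.05 tilt [ 0.0028 -0.0002]
F box [ 5.52  0.3  -2.64] T [-0.01 -1.05] open 0.002 q [ 0.02  0.31  1.66  0.    1.16 -1.96]
```

step_arm([
  [[0,0.015,0,0,0],[0,0,0,0,0]],
])

```text
time: 14.82
eef_pos: [0.6524, 0.1157, 0.1667]
tcp_rot: [-0.203, 0.979, 0.0, 0.002]
contact_force: [6.4, 3.2, -3.1]
opening: -0.003
```

step_arm([
  [[0,0.015,0,0,0],[0,0,0,0,0]],
])

```text
time: 14.98
eef_pos: [0.6523, 0.1156, 0.1668]
tcp_rot: [-0.203, 0.979, 0.0, 0.003]
contact_force: [8.0, 3.8, -3.3]
opening: 0.003
```

```bash
python3 st.py
```

```text
t 14.98 box mm [ 48.97  -1.01 166.78] yaw err deg 0.06 tilt [ 0.0061 -0.0005]
F box [ 8.87  0.29 -3.28] T [ 0.02 -1.57] open 0.003 q [ 0.02  0.31  1.67  0.    1.16 -1.96]
```

step_arm([
  [[0,0.015,0,0,0],[0,0,0,0,0]],
])

```text
time: 15.15
eef_pos: [0.6523, 0.1156, 0.1668]
tcp_rot: [-0.203, 0.979, 0.0, 0.004]
contact_force: [10.4, 4.1, -4.1]
opening: -0.001
```

step_arm([
  [[0,0.015,0,0,0],[0,0,0,0,0]],
])

```text
time: 15.32
eef_pos: [0.6523, 0.1156, 0.1669]
tcp_rot: [-0.203, 0.979, 0.001, 0.005]
contact_force: [11.4, 5.2, -4.7]
opening: 0.002
```

```bash
python3 st.py;python3 prof.py i
```

```text
t 15.32 box mm [ 48.87  -1.04 166.89] yaw err deg 0.07 tilt [ 0.0095 -0.0009]
F box [12.51  0.25 -4.69] T [-0.05 -2.13] open 0.002 q [ 0.02  0.31  1.67  0.    1.15 -1.96]
brass 2329 min/max [[-25.1, -11.9, 156.9], [20.0, -3.6, 180.8], [34.3, 11.5, 195.3]]
blue 38908 min/max [[-86.6, -59.0, 156.2], [-21.4, 49.4, 159.1], [73.7, 110.9, 160.7]]
```

View pics/prof_i.png

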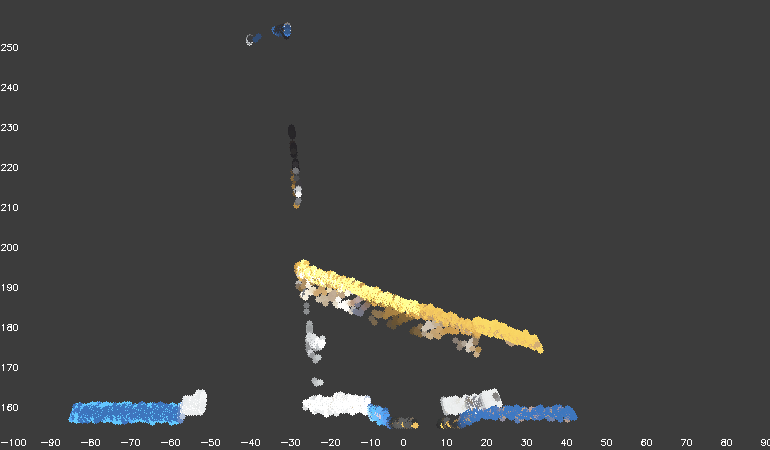

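View pics/w_i.png

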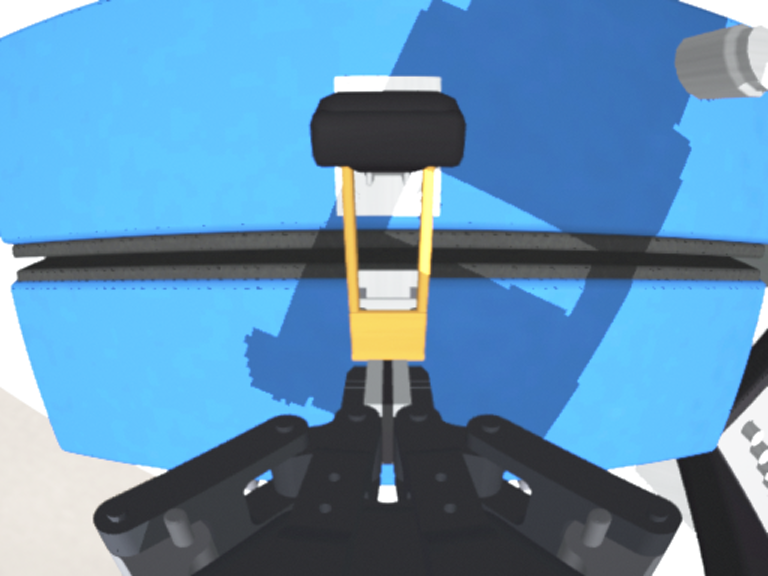

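step_arm([
  [[0,-0.1,0,0,0],[0,-0.25,0,0,0],[0,0,0,-0.3,0],[0,0,0,-0.6,0],[0,0,0,-0.6,0],[0,0,0,-0.4,0],[0,0,0,0,0],[0,0,0,0,0]],
])

```text
time: 16.03
eef_pos: [0.6623, 0.1196, 0.2443]
tcp_rot: [-0.203, 0.979, -0.0, 0.001]
contact_force: [0.2, -0.6, -0.2]
opening: 0.002
```

```bash
python3 st.py;python3 prof.py j
```

```text
t 16.03 box mm [ 59.67  -1.28 244.35] yaw err deg 0.05 tilt [ 0.0012 -0.0011]
F box [-0.04 -0.61 -0.16] T [-0.01  0.02] open 0.002 q [ 0.03  0.27  1.57 -0.    1.3  -1.95]
brass 1421 min/max [[-28.3, -12.0, 157.0], [20.5, -0.1, 180.5], [37.9, 11.3, 209.5]]
blue 51706 min/max [[-88.5, -117.4, 157.0], [-11.1, -0.9, 159.2], [88.1, 116.8, 160.9]]
```

View pics/prof_j.png

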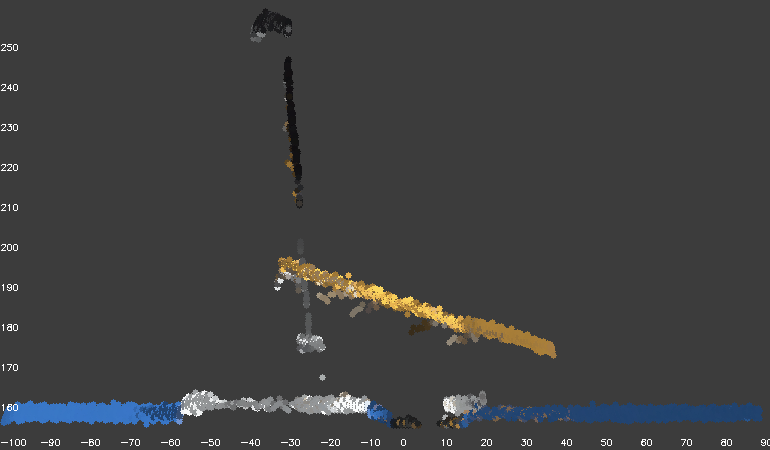

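Run:
```python
import numpy as np
th=np.r_[np.arange(1.47,0.1,-.07),.06,0]
x=-25-68*np.cos(th)+4*np.sin(th)+11; z=174+68*np.sin(th)+4*np.cos(th)
for i in range(len(th)): print('%.2f'%th[i],x[i].round(1),z[i].round(1), (np.array([-(x[i]-x[i-1]),-(z[i]-z[i-1])])/40).round(3) if i else '')
```

```text
1.47 -16.9 242.1 
1.40 -21.6 241.7 [0.119 0.009]
1.33 -26.3 241.0 [0.118 0.017]
1.26 -31.0 240.0 [0.116 0.026]
1.19 -35.6 238.6 [0.114 0.034]
1.12 -40.0 236.9 [0.112 0.042]
1.05 -44.4 235.0 [0.108 0.049]
0.98 -48.6 232.7 [0.105 0.057]
0.91 -52.6 230.1 [0.101 0.064]
0.84 -56.4 227.3 [0.096 0.071]
0.77 -60.0 224.2 [0.091 0.077]
0.70 -63.4 220.9 [0.085 0.084]
0.63 -66.6 217.3 [0.079 0.089]
0.56 -69.5 213.5 [0.072 0.095]
0.49 -72.1 209.5 [0.066 0.099]
0.42 -74.5 205.4 [0.059 0.104]
0.35 -76.5 201.1 [0.051 0.108]
0.28 -78.2 196.6 [0.044 0.111]
0.21 -79.7 192.1 [0.036 0.114]
0.14 -80.8 187.4 [0.028 0.116]
0.06 -81.6 182.1 [0.022 0.134]
0.00 -82.0 178.0 [0.009 0.102]
```

step_arm([
  [[0,0.4,0,0,0],[0,0.5,0,0,0],[0,0.5,0,0.05,0],[0,0.3,0,0,0],[0,0.1,0,0,0],[0,0,0,0,0]],
])

```text
time: 16.58
eef_pos: [0.5947, 0.0911, 0.2388]
tcp_rot: [-0.203, 0.979, 0.0, -0.002]
contact_force: [-0.4, -0.1, 0.6]
opening: 0.002
```

```bash
python3 st.py
```

```text
t 16.58 box mm [-13.67  -0.63 238.81] yaw err deg 0.07 tilt [-0.0032  0.0013]
F box [-0.41  0.05  0.63] T [ 0. -0.] open 0.002 q [-0.02  0.12  1.75 -0.    1.27 -2.  ]
```

step_arm([
  [[0,0.06,0,-0.08,0],[0,0.06,0,0,0],[0,0.06,0,0.005,0],[0,0.06,0,0.005,0],[0,0.06,0,0.01,0],[0,0.06,0,0.01,0],[0,0.06,0,0.015,0],[0,0,0,0,0]],
])

```text
time: 17.25
eef_pos: [0.5827, 0.0854, 0.2429]
tcp_rot: [-0.203, 0.979, 0.0, 0.003]
contact_force: [6.0, 2.1, -1.0]
opening: 0.001
```

```bash
python3 st.py;python3 prof.py k
```

```text
t 17.25 box mm [-26.98  -1.06 242.93] yaw err deg 0.05 tilt [ 0.0067 -0.001 ]
F box [ 6.38 -0.47 -0.96] T [ 0.05 -0.97] open 0.001 q [-0.03  0.09  1.79  0.    1.26 -2.01]
brass 93 min/max [[-42.8, -11.7, 191.1], [-31.1, 7.7, 194.8], [-24.5, 11.3, 235.7]]
blue 34572 min/max [[-89.1, -117.8, 157.0], [-37.9, -1.4, 159.2], [64.5, 117.1, 160.7]]
```

View pics/prof_k.png

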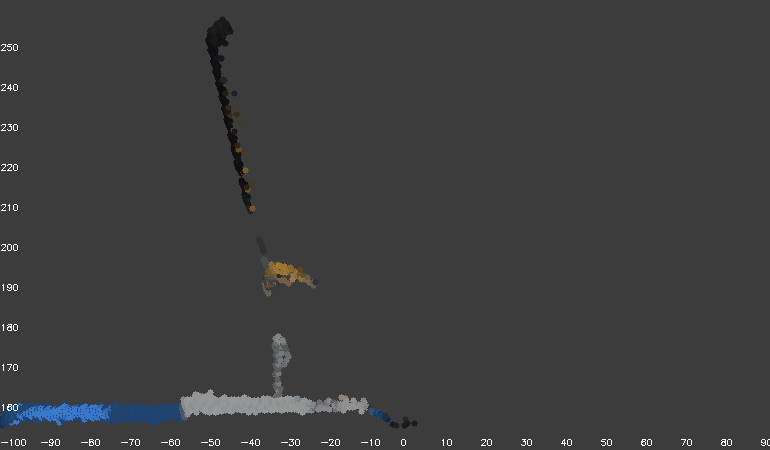

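View pics/w_k.png

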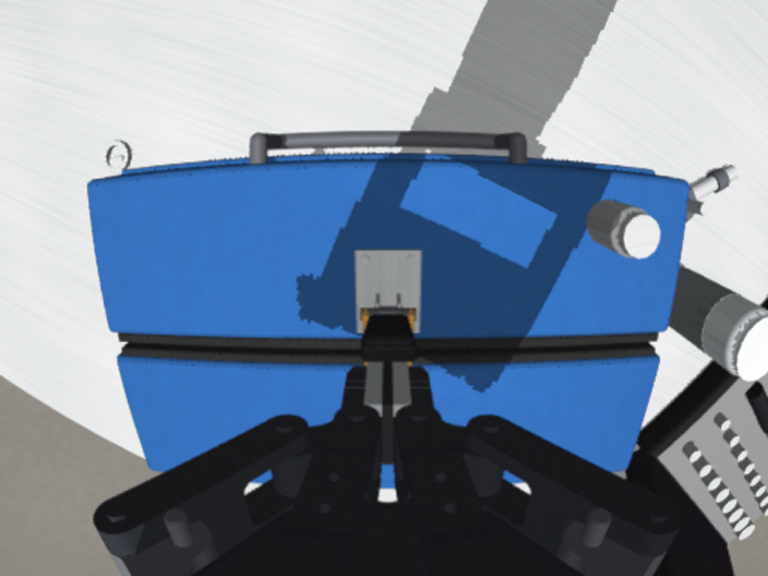

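step_arm([
  [[0,0.058,0,0.013,0],[0,0.058,0,0.013,0],[0,0.057,0,0.017,0],[0,0.057,0,0.017,0],[0,0.056,0,0.021,0],[0,0.056,0,0.021,0],[0,0,0,0,0]],
])

```text
time: 17.88
eef_pos: [0.5706, 0.0801, 0.2393]
tcp_rot: [-0.203, 0.979, 0.0, 0.004]
contact_force: [6.5, 2.1, 0.1]
opening: -0.003
```

```bash
python3 st.py
```

```text
t 17.88 box mm [-40.19  -1.11 239.29] yaw err deg 0.05 tilt [ 0.0081 -0.0012]
F box [ 6.78 -0.68  0.15] T [ 0.02 -1.08] open -0.003 q [-0.04  0.06  1.82  0.    1.25 -2.02]
```

step_arm([
  [[0,0.054,0,0.03,0],[0,0.054,0,0.03,0],[0,0.053,0,0.03,0],[0,0.053,0,0.035,0],[0,0.051,0,0.037,0],[0,0.051,0,0.037,0],[0,0,0,0,0]],
])

```text
time: 18.47
eef_pos: [0.5589, 0.075, 0.2327]
tcp_rot: [-0.203, 0.979, 0.0, 0.004]
contact_force: [2.9, 3.0, 5.8]
opening: 0.002
```

```bash
python3 st.py;python3 prof.py l
```

```text
t 18.47 box mm [-52.91  -1.14 232.71] yaw err deg 0.05 tilt [ 0.0078 -0.0015]
F box [3.9  1.63 5.77] T [ 0.2  -0.72] open 0.002 q [-0.05  0.04  1.86  0.    1.24 -2.03]Traceback (most recent call last):
  File "prof.py", line 15, in <module>
    bb=B[sel]*1000;print(lab,len(bb),'min/max',np.percentile(bb,[1,50,99],axis=0).round(1).tolist())
                                               ~~~~~~~~~~~~~^^^^^^^^^^^^^^^^^^^^^
    return _quantile_unchecked(
        a, q, axis, out, overwrite_input, method, keepdims, weights)
    return _ureduce(a,
                    func=_quantile_ureduce_func,
    ...<5 lines>...
                    overwrite_input=overwrite_input,
                    method=method)
    r = func(a, **kwargs)
    result = _quantile(arr,
                       quantiles=q,
    ...<2 lines>...
                       out=out,
                       weights=wgt)
    slices_having_nans = np.isnan(arr[-1, ...])
                                  ~~~^^^^^^^^^
IndexError: index -1 is out of bounds for axis 0 with size 0
```

View pics/prof_l.png

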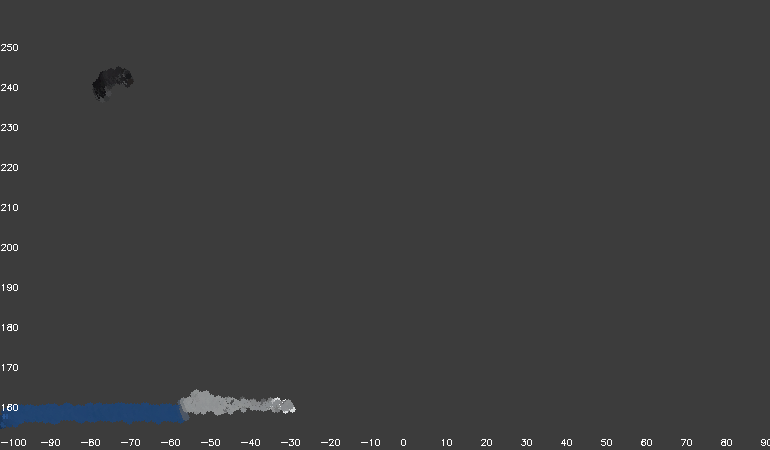

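step_arm([
  [[0,0.048,0,0.04,0],[0,0.048,0,0.04,0],[0,0.046,0,0.042,0],[0,0.046,0,0.042,0],[0,0.043,0,0.045,0],[0,0.043,0,0.045,0],[0,0,0,0,0]],
])

```text
time: 19.1
eef_pos: [0.5475, 0.07, 0.2223]
tcp_rot: [-0.203, 0.979, -0.0, 0.002]
contact_force: [0.2, 1.0, 8.3]
opening: -0.001
```

```bash
python3 st.py
```

```text
t 19.10 box mm [-65.36  -1.18 222.31] yaw err deg 0.03 tilt [ 0.0028 -0.0013]
F box [0.52 0.81 8.32] T [0.22 0.07] open -0.001 q [-0.06  0.02  1.89  0.    1.23 -2.04]
```

step_arm([
  [[0,0.04,0,0.047,0],[0,0.04,0,0.047,0],[0,0.036,0,0.05,0],[0,0.036,0,0.05,0],[0,0.033,0,0.05,0],[0,0.033,0,0.05,0],[0,0,0,0,0]],
])

```text
time: 19.68
eef_pos: [0.5385, 0.0661, 0.2092]
tcp_rot: [-0.203, 0.979, -0.001, -0.0]
contact_force: [-0.9, -0.5, 5.3]
opening: -0.0
```

```bash
python3 st.py
```

```text
t 19.68 box mm [-75.17  -1.19 209.21] yaw err deg 0.02 tilt [-0.0007 -0.001 ]
F box [-1.03 -0.12  5.27] T [0.03 0.23] open -0.000 q [-0.06  0.01  1.92 -0.    1.2  -2.04]
```

step_arm([
  [[0,0.031,0,0.051,0],[0,0.028,0,0.052,0],[0,0.027,0,0.053,0],[0,0.024,0,0.054,0],[0,0.022,0,0.055,0],[0,0.02,0,0.056,0],[0,0,0,0,0]],
])

```text
time: 20.27
eef_pos: [0.5325, 0.0637, 0.1941]
tcp_rot: [-0.203, 0.979, -0.0, -0.001]
contact_force: [-0.5, -1.5, 1.4]
opening: -0.0
```

```bash
python3 st.py
```

```text
t 20.27 box mm [-81.61  -0.98 194.13] yaw err deg 0.04 tilt [-0.0014 -0.0001]
F box [-1.08 -1.21  1.41] T [-0.11  0.05] open -0.000 q [-0.07  0.02  1.95 -0.    1.18 -2.05]
```

step_arm([
  [[0,0.018,0,0.057,0],[0,0.016,0,0.057,0],[0,0.014,0,0.057,0],[0,0.01,0,0.057,0],[0,0,0,0,0]],
])

```text
time: 20.68
eef_pos: [0.5304, 0.0633, 0.1849]
tcp_rot: [-0.203, 0.979, 0.0, -0.001]
contact_force: [1.0, -0.5, -0.2]
opening: 0.002
```

```bash
python3 st.py
```

```text
t 20.68 box mm [-83.76  -0.5  184.86] yaw err deg 0.06 tilt [-0.001   0.0011]
F box [ 0.73 -0.86 -0.17] T [0.02 0.01] open 0.002 q [-0.07  0.02  1.96  0.    1.16 -2.05]
```

step_arm([
  [[0,0,0,0.04,0],[0,0,0,0.04,0],[0,0,0,0.03,0],[0,0,0,0,0]],
])

```text
time: 21.02
eef_pos: [0.5306, 0.0632, 0.1811]
tcp_rot: [-0.203, 0.979, 0.0, -0.0]
contact_force: [0.6, -0.3, 0.0]
opening: 0.001
```

```bash
python3 st.py
```

```text
t 21.02 box mm [-83.54  -0.68 181.05] yaw err deg 0.05 tilt [-0.0006  0.0005]
F box [ 0.47 -0.48  0.03] T [-0.03  0.  ] open 0.001 q [-0.07  0.02  1.97  0.    1.15 -2.05]
```

step_arm([
  [[0,0,0,0.025,0],[0,0,0,0,0]],
])

```text
time: 21.18
eef_pos: [0.5308, 0.0631, 0.1804]
tcp_rot: [-0.203, 0.979, 0.0, -0.0]
contact_force: [0.4, -0.0, 0.3]
opening: 0.003
```

step_arm([
  [[0,0,0,0.025,0],[0,0,0,0,0]],
])

```text
time: 21.35
eef_pos: [0.5308, 0.0631, 0.1794]
tcp_rot: [-0.203, 0.979, 0.0, -0.0]
contact_force: [-0.1, 0.5, 0.1]
opening: 0.0
```

```bash
python3 st.py
```

```text
t 21.35 box mm [-83.43  -0.84 179.45] yaw err deg 0.05 tilt [-0.0002  0.0001]
F box [0.12 0.44 0.15] T [0.03 0.02] open 0.000 q [-0.07  0.03  1.97  0.    1.15 -2.05]
```

Continue down to the firm stop.

step_arm([
  [[0,0,0,0.025,0],[0,0,0,0,0]],
])

```text
time: 21.52
eef_pos: [0.5308, 0.0631, 0.1785]
tcp_rot: [-0.203, 0.979, 0.0, -0.0]
contact_force: [-0.7, 1.6, 0.1]
opening: -0.001
```

step_arm([
  [[0,0,0,0.02,0],[0,0,0,0,0]],
])

```text
time: 21.68
eef_pos: [0.531, 0.0631, 0.1781]
tcp_rot: [-0.203, 0.979, -0.0, 0.0]
contact_force: [-0.8, -0.2, 1.4]
opening: 0.0
```

step_arm([
  [[0,0,0,0.02,0],[0,0,0,0,0]],
])

```text
time: 21.85
eef_pos: [0.531, 0.0631, 0.178]
tcp_rot: [-0.203, 0.979, -0.0, 0.0]
contact_force: [-3.0, 0.7, 4.9]
opening: 0.002
```

```bash
python3 st.py
```

```text
t 21.85 box mm [-83.25  -0.97 178.02] yaw err deg 0.04 tilt [ 0.     -0.0002]
F box [-2.5   1.8   4.94] T [0.13 0.38] open 0.002 q [-0.07  0.03  1.97 -0.    1.14 -2.05]
```

step_arm([
  [[0,0,0,0.02,0],[0,0,0,0,0]],
])

```text
time: 22.02
eef_pos: [0.531, 0.0631, 0.178]
tcp_rot: [-0.203, 0.979, -0.0, -0.0]
contact_force: [-3.1, -0.5, 8.2]
opening: 0.001
```

```bash
python3 st.py
```

```text
t 22.02 box mm [-83.23  -0.95 177.95] yaw err deg 0.03 tilt [-0.0001 -0.0002]
F box [-3.03  0.72  8.19] T [0.27 0.63] open 0.001 q [-0.07  0.03  1.97 -0.    1.14 -2.05]
```

Firm at 8 N, no more travel. Letting off straight up and looking.

step_arm([
  [[0,0,0,-0.1,0],[0,0,0,-0.4,0],[0,0,0,-0.6,0],[0,0,0,-0.8,0],[0,0,0,-0.8,0],[0,0,0,-0.4,0],[0,-0.6,0,0,0],[0,-0.8,0,0,0],[0,-0.8,0,0,0],[0,-0.6,0,0,0]],
])

```text
time: 22.85
eef_pos: [0.6353, 0.1083, 0.2998]
tcp_rot: [-0.203, 0.979, 0.0, 0.0]
contact_force: [0.3, 0.2, -0.0]
opening: 0.0
```

step_arm([
  [[0,-0.6,0,0,0],[0,-0.4,0,0,0],[0,0,0,0,0],[0,0,0,0,0]],
])

```text
time: 23.18
eef_pos: [0.6703, 0.1236, 0.299]
tcp_rot: [-0.203, 0.979, 0.0, -0.001]
contact_force: [-0.2, -0.7, -0.1]
opening: -0.001
```

```bash
python3 st.py;python3 prof.py z
```

```text
t 23.18 box mm [ 68.67  -0.88 298.97] yaw err deg 0.02 tilt [-0.0018  0.0005]
F box [-0.42 -0.54 -0.09] T [-0.03  0.04] open -0.001 q [ 0.03  0.26  1.48 -0.    1.4  -1.95]
brass 891 min/max [[-44.0, -11.9, 174.8], [8.7, -0.4, 176.7], [23.9, 11.1, 178.4]]
blue 37969 min/max [[-88.2, -117.5, 157.0], [5.0, -1.4, 159.2], [88.3, 116.9, 160.9]]
```

View pics/prof_z.png

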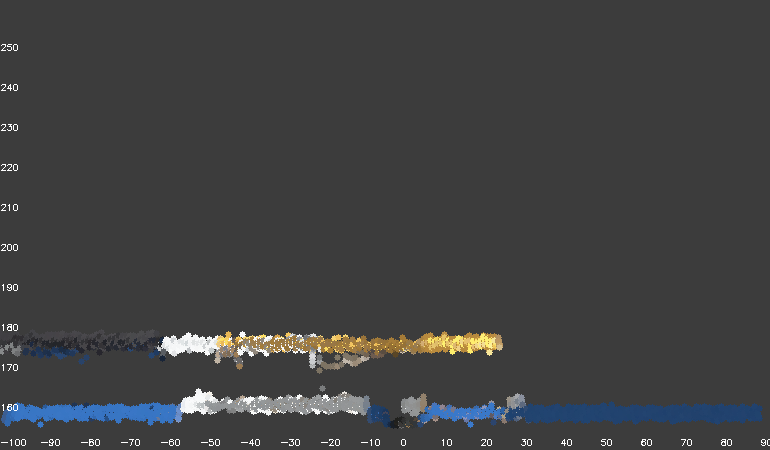

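View pics/w_z.png

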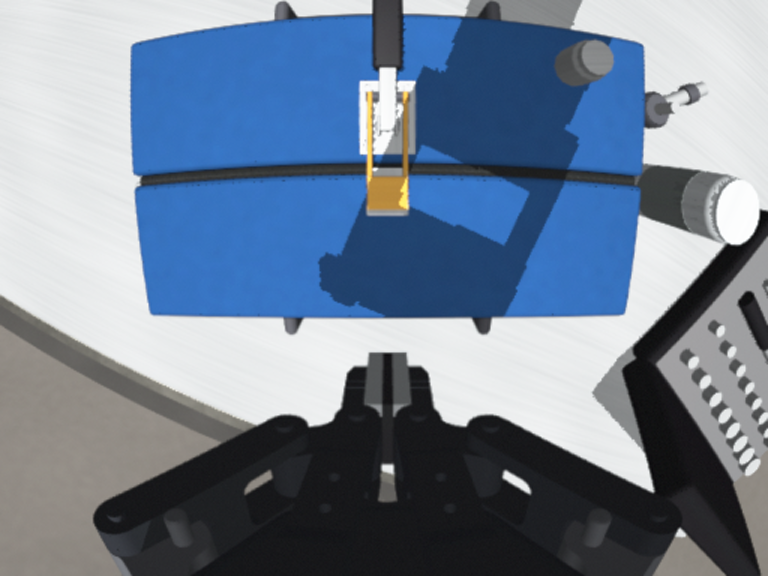

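```bash
python3 -c "
from plant import *
print(sign_off())"
```

```text
the job is handed in; nothing more can be done
None
```

The tool box is latched, and I handed the job in at about 23 s on the clock. The steps went in the order asked:

- **Lever raised:** I pushed it open until it met the firm stop, at about 11 N.
- **Claw down:** I pressed it over the keeper until the wrist depth view put its lip about 5 mm below the keeper point. I did not feel it touch the bar on the way down.
- **Slid back:** The claw slid about 4.4 mm at 2 to 3.5 N. It then stood firm as I pushed up to about 13 N, so it had bitten. The sliding force was a little under the 4 to 12 N in the brief.
- **Lever down:** It resisted by at most about 8.5 N, eased off near dead centre, and stopped firmly with the grip top at 178 mm, as expected when fully home. It gave no further travel at about 9 N.

**Last checks, with the gripper clear of everything:**
- The handle lies flat and the claw is level.
- The keeper plate has moved about 10 mm towards the near half, leaving a gap of roughly 3 mm, within the 0 to 8 mm allowed. That gap comes from the depth picture, so take it as good to about 2 mm.
- The highest force I read was about 13.4 N. I read forces only at the end of each move, so brief peaks in between were not recorded.
- I kept clear of the socket, spanner, can and tie-rod end. The socket, can and tie-rod end show in the last picture. The spanner is out of that view, so I did not check it at the end.

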